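Clear, load, lock and dispatch the delivery car

ROBOT

A 6-joint arm with a two-finger parallel gripper is mounted at the origin on the work surface. World frame = base frame: x ahead of the robot, y to its left, z up, the work surface at z = 0. Lengths are in m, angles in rad, forces in N, time in s.
With the tool pointing down it reaches from about 0.375 to 0.9 m from the base axis. Payload 3.1 kg.
Tool frame: the origin (TCP) lies between the finger pads; the fingertips stand 8 mm ahead of it and the grasp point (between the pads) lies 11 mm behind it; z points along the fingers, y is the line along which they close (so a half turn about z gives the same grasp; the last joint's range is limited). The gripper opens to 85 mm and grips with 20 to 120 N. Pads are 22 mm wide; open, the fingers measure 114 mm over their backs; the gripper's body (76 mm by 85 mm) begins 54 mm behind the grasp point. The pads swing forward as they close: fully open they stand 13 mm farther back than shut.
Start: joints at [-1.355, 0.527, 1.433, -0, 1.181, -0.178], TCP at [0.24, -0.577, 0.239] pointing down, gripper open.
Joint ranges: [-3.08, 3.08], [-0.75, 2.2], [0.22, 2.44], [-1.43, 4.57], [0, 2.65], [-2.85, 2.85]. Speed limits (rad/s): [2.79, 2.79, 3.14, 3.14, 3.14, 3.14].

INTERFACE

Orientations are given as a unit quaternion [x, y, z, w].
In Python, from station import readout, cams, sign_off gives the robot as it stands.
- The arm moves only by the tool send_rows, never from a script. Its argument "commands" is text: rows parted by semicolons, each of 5 numbers parted by spaces: the finger opening in mm, from 0 to 85.4, then the shift along the tool's x, y, z each as a share of 0.02 m, from -1 to 1, then the turn about the tool's z as a share of 4 degrees, from -1 to 1. In form: grip dx dy dz spin; .... A call has 1 to 20 rows; each row shifts and turns the commanded pose from where the row before left it, along the tool's axes as they then stand; what a row does not reach is not made up. A row lasts 1/12 s, in which the tool goes at most 41.7 mm and 7.16 degrees, less where a joint would pass 70% of its speed; a pose out of reach is approached as far as the arm can. A call with a number of a shift or a turn outside -1 to 1 is refused whole. A call with a gripper value outside its range is refused whole. The fingers move at their own pace and stop on an object; "grip_force" is the grip in N (left out, the last holds). Time passes only in rows, so rows that do not move let the fingers close. It gives the time, the measured TCP pose, the force, the opening and the grip force at its end, in the units of the state.
- readout.sense(): the state, without advancing time (a new reading comes with each control period).
- cams.snapshot(name): name is "scene" or "side" or "wrist"; returns a dict with "pixels" (384x512x3 uint8, red, green, blue), "intrinsics" (3x3 intrinsics, pixels), "eye" and "rotation" of the camera in the world. Camera axes: x right, y down, z forward; pixel columns grow to the right and rows downward; lengths in m; the calibration is good to about 2 mm. A picture is of the moment at which its call begins. There is no depth.
- sign_off(): hands the job in; it is judged then, once.
The state is a dict: "t": time; "q": joint angles; "qd": joint speeds; "tau": joint torques, N m; "tcp_pos": TCP position; "tool_rot": TCP orientation; "force": force on the tool from outside, world axes, zero at the start; "ft_torque": the same for the moment, N m; "finger_gap": opening from 0.0 (shut) to 1.0 (fully open); "gripper_force": force on a finger pad.
Only numpy, scipy, OpenCV 4.12 (cv2) and the standard library are available. Lean on these libraries where they do the work, as an engineer would, in place of code of your own. Each camera call takes 0.05 s, during which the arm holds its last target. There are 200 camera calls.

TASK

Take the returned empty dish with the black lid off the delivery car and stand it in the middle of the orange mat, and stand every other covered dish on the deck mark of its own lid colour, centred and squared up so that they form a straight, even row. Then swing the end gate shut and push the headed pin down through fork and gate until its flange sits flush on the fork; only after that press the keys fully, one at a time: blue, then yellow, then green. Leave the car gated and pinned with the row still straight, and do not disturb the other things on the counter.

Things in the scene. Friction and masses are not known exactly. Their poses are not given: they have to be found in the camera images.
- car: Flat steel delivery car, 168 mm (its x) by 358 mm (its y), fixed in place, on short rails that lead away from the robot. Origin: on the counter under the middle of the car. Its deck, 40 mm above the counter, carries four coloured rectangular marks in a row along its y axis, 85 mm apart. Lips 12 mm high above the deck stand on three sides; the -y end is closed by the swinging gate.
- mark_red (a point): Centre of the red outlined mark on the car's deck (at deck height), a 106 by 72 mm rectangle whose long side runs along this point's x axis (= the car's x).
- mark_yellow (a point): Centre of the yellow outlined mark on the car's deck (at deck height), a 106 by 72 mm rectangle whose long side runs along this point's x axis (= the car's x).
- mark_green (a point): Centre of the green outlined mark on the car's deck (at deck height), a 106 by 72 mm rectangle whose long side runs along this point's x axis (= the car's x).
- mark_blue (a point): Centre of the blue outlined mark on the car's deck (at deck height), a 106 by 72 mm rectangle whose long side runs along this point's x axis (= the car's x).
- dish_red: Covered rectangular white dish with a red lid, about 0.4 kg; 90 mm along its x, 60 mm along its y, lid top 52 mm above the underside; on the lid an upright red tab to grip, 12 mm thick (along x), 40 mm wide (along y), from 52 to 88 mm above the underside. The two ends are alike. Origin: centre of the underside. It may be absent.
- dish_yellow: Covered rectangular white dish with a yellow lid, about 0.4 kg; 90 mm along its x, 60 mm along its y, lid top 52 mm above the underside; on the lid an upright yellow tab to grip, 12 mm thick (along x), 40 mm wide (along y), from 52 to 88 mm above the underside. The two ends are alike. Origin: centre of the underside. It may be absent.
- dish_green: Covered rectangular white dish with a green lid, about 0.4 kg; 90 mm along its x, 60 mm along its y, lid top 52 mm above the underside; on the lid an upright green tab to grip, 12 mm thick (along x), 40 mm wide (along y), from 52 to 88 mm above the underside. The two ends are alike. Origin: centre of the underside. It may be absent.
- dish_blue: Covered rectangular white dish with a blue lid, about 0.4 kg; 90 mm along its x, 60 mm along its y, lid top 52 mm above the underside; on the lid an upright blue tab to grip, 12 mm thick (along x), 40 mm wide (along y), from 52 to 88 mm above the underside. The two ends are alike. Origin: centre of the underside. It may be absent.
- dish_black: The returned empty dish: same make and size as the others (grip tab included), with a black lid and tab. Always present; it starts standing on the car's deck. Origin: centre of the underside.
- mat_top (a point): Centre of the top face of the fixed orange mat, 140 (x) by 110 (y) mm, 4 mm thick, lying on the counter.
- gate (a joint): Swing angle of the aluminium end gate about its upright hinge: 0 = shut against its stop (across the car's -y end, gate along the car's -x from the hinge), growing to 1.3 rad as it swings outward (counter-clockwise seen from above). The hinge axis is upright through the point (+60, -202) mm in the car's frame; the gate's hole lies 130 mm from it. Light friction; stays where it is left.
- gate_grip (a point): Top of the round orange post on the gate (16 mm in diameter, stands up from 84 to 142 mm above the counter, 72 mm from the hinge axis); it moves with the gate.
- fork_top (a point): Centre of the hole's mouth on the top face of the fork, 93 mm above the counter, at the car's near (-x), -y corner. The fork has two level plates (36 by 36 by 10 mm, undersides at 55 and 83 mm height) with an upright 17 mm hole; the gate's 12 mm thick lug, with a 17 mm hole too, comes between them when the gate is shut. Nothing closes the hole below. The point's axes are the car's.
- pin: Headed locking pin standing upright at the start in the 19 mm through hole of a fixed grey rest block (64 by 64 by 60 mm high, flange on the block's top): 14 mm steel shaft, 56 mm long, the last 10 mm tapered to a 6 mm tip; flange 30 mm in diameter and 6 mm thick; above it an orange grip 22 mm in diameter from 6 to 48 mm above the origin. Origin: on the axis at the underside of the flange (which lies on the fork's top face when seated). Its z points up the pin. About 0.12 kg.
- key_blue_top (a point): Centre of the top face of the round blue key (36 mm in diameter, 66 mm above the counter when up); pressed straight down. It sits with two others, 65 mm apart, on a fixed grey keypad box (85 by 210 by 40 mm high); their order changes.
- key_blue (a joint): Travel of the blue key: 0 = up, 0.008 m = fully down (5 N); a spring brings it back.
- key_yellow_top (a point): Centre of the top face of the round yellow key (36 mm in diameter, 66 mm above the counter when up); pressed straight down. It sits with two others, 65 mm apart, on a fixed grey keypad box (85 by 210 by 40 mm high); their order changes.
- key_yellow (a joint): Travel of the yellow key: 0 = up, 0.008 m = fully down (5 N); a spring brings it back.
- key_green_top (a point): Centre of the top face of the round green key (36 mm in diameter, 66 mm above the counter when up); pressed straight down. It sits with two others, 65 mm apart, on a fixed grey keypad box (85 by 210 by 40 mm high); their order changes.
- key_green (a joint): Travel of the green key: 0 = up, 0.008 m = fully down (5 N); a spring brings it back.
- bell: Bystander: steel call bell, 84 mm in diameter, 54 mm high. Origin: centre of the underside.
- shaker: Bystander: aluminium shaker can, 68 mm in diameter, 110 mm high. Origin: centre of the underside.
- squeeze: Bystander: yellow squeeze bottle, 64 mm in diameter, 190 mm high. Origin: centre of the underside.
Not all that is in view belongs to the job. What is shaped like the dish_yellow but pink is not meant. What is shaped like the dish_black but pink is not meant.

How it is judged:
On the way, in this order (a step that is already met when the one before it is completed fails the run):
1. the empty dish stands on the mat and every other dish stands on the mark of its own colour, squared up and let go (x of dish_red in the frame of mark_red between -0.012 and 0.012 m and y of dish_red in the frame of mark_red between -0.012 and 0.012 m and z of dish_red in the frame of mark_red between -0.006 and 0.006 m and angle between the x axis of dish_red and the x axis of mark_red, either way round below 0.14 rad and angle between each of dish_red, dish_yellow, dish_green, dish_blue, dish_black's own z axis and vertical below 0.1 rad and linear speed of each of dish_red, dish_yellow, dish_green, dish_blue, dish_black below 0.03 m/s and contact force between the fingers and dish_red below 0.3 N and x of dish_yellow in the frame of mark_yellow between -0.012 and 0.012 m and y of dish_yellow in the frame of mark_yellow between -0.012 and 0.012 m and z of dish_yellow in the frame of mark_yellow between -0.006 and 0.006 m and angle between the x axis of dish_yellow and the x axis of mark_yellow, either way round below 0.14 rad and contact force between the fingers and dish_yellow below 0.3 N and x of dish_green in the frame of mark_green between -0.012 and 0.012 m and y of dish_green in the frame of mark_green between -0.012 and 0.012 m and z of dish_green in the frame of mark_green between -0.006 and 0.006 m and angle between the x axis of dish_green and the x axis of mark_green, either way round below 0.14 rad and contact force between the fingers and dish_green below 0.3 N and x of dish_blue in the frame of mark_blue between -0.012 and 0.012 m and y of dish_blue in the frame of mark_blue between -0.012 and 0.012 m and z of dish_blue in the frame of mark_blue between -0.006 and 0.006 m and angle between the x axis of dish_blue and the x axis of mark_blue, either way round below 0.14 rad and contact force between the fingers and dish_blue below 0.3 N and horizontal distance between dish_black and mat_top below 0.025 m and z of dish_black in the frame of mat_top between -0.004 and 0.006 m and contact force between the fingers and dish_black below 0.3 N), for 0.2 s.
2. the gate is shut and the pin is pushed home through fork and gate and let go (horizontal distance between pin and fork_top below 0.005 m and z of pin in the frame of fork_top between -0.005 and 0.004 m and angle between pin's own z axis and vertical below 0.1 rad and value of joint gate below 0.06 rad and contact force between the fingers and pin below 0.3 N), for 0.2 s.
3. the blue key alone is pressed (value of joint key_blue above 0.005 m and value of joint each of key_yellow, key_green below 0.002 m), for 0.05 s.
4. the yellow key alone is pressed (value of joint key_yellow above 0.005 m and value of joint each of key_blue, key_green below 0.002 m), for 0.05 s.
5. the green key alone is pressed (value of joint key_green above 0.005 m and value of joint each of key_blue, key_yellow below 0.002 m), for 0.05 s.
At the end, for the whole second after the job is handed in: Black dish upright within 25 mm of the mat's centre; others upright on deck within 12 mm each way of their marks, 0.14 rad of square; gate within 0.06 rad of shut; pin upright within 5 mm of the hole's axis, flange within 4 mm of the fork; keys up; all at rest and let go (all of step 1 and all of step 2 and linear speed of pin below 0.03 m/s and value of joint each of key_blue, key_yellow, key_green below 0.002 m); the robot touches nothing.
It fails at once if a key is pressed while the pin is not home (value of joint any of key_blue, key_yellow, key_green above 0.003 m and not (horizontal distance between pin and fork_top below 0.008 m and z of pin in the frame of fork_top between -0.005 and 0.008 m and angle between pin's own z axis and vertical below 0.1 rad)).
It fails at once if a bystander is moved more than 30 mm or tipped (distance of any of bell, shaker, squeeze from where it was at the start of the episode above 0.03 m or angle between any of bell, shaker, squeeze's own z axis and vertical above 0.5 rad).
Of dish_red, dish_yellow, dish_green, dish_blue only 2 to 4 are there at a start; the rules pass over those that are not, and their reading is None.
At some moment in a run one of dish_red, dish_yellow, dish_green, dish_blue may be knocked a few centimetres aside while the robot is not near it.
It also fails if it takes over 210 s, if anything falls off the work surface, if the arm or the gripper's body presses on something with over 40 N, if the wrist force passes 120 N, or if a joint passes its speed limit or range.

## Working session

There is one attempt and no reset: what is moved stays moved. The work goes in short steps, Python scripts to look and compute and a tool call to move; the robot and the scene stay as the last step left them, time stands still between calls to the robot, and variables do not carry over. Pictures are saved under pics/ and viewed, at most 14 in all, crops included, and the job is handed in when it is done.

Besides the shell and the picture viewer there is one more tool, called after ">>>" as name(argument=value, ...) on one line, values as JSON. send_rows: Moves the arm, as the interface text tells. Its arguments: {"type":"object","properties":{"commands":{"type":"string"},"grip_force":{"type":"number"}},"required":["commands"]}

```bash
mkdir -p pics; ls
python3 - <<'E'
from station import readout,cams
import cv2,numpy as np
s=readout.sense();print(s)
for n in("scene","side"):
    d=cams.snapshot(n);cv2.imwrite(f"pics/{n}0.png",cv2.cvtColor(d["pixels"],cv2.COLOR_RGB2BGR))
    print(n,d["intrinsics"],d["eye"],d["rotation"])
    np.savez(f"pics/{n}0.npz",**d)
E
```

```text
pics
{'t': 0.0, 'q': array([-1.35550877e+00,  5.28481370e-01,  1.43387176e+00, -5.50736160e-06,
        1.18137973e+00, -1.78502083e-01]), 'qd': array([-3.80113463e-04, -8.58144772e-04, -3.20797674e-04, -8.36435659e-04,
       -4.43334877e-04, -8.06114513e-05]), 'tau': array([-1.34222864e-03, -4.42352879e+01, -1.78026259e+01, -2.59196604e-04,
        8.33981729e-03,  1.15823485e-05]), 'tcp_pos': array([ 0.23968422, -0.5764805 ,  0.23833396]), 'tool_rot': array([ 9.80677989e-01,  1.95626012e-01, -2.22270345e-05, -1.06987824e-03]), 'force': array([-0.48141363,  0.57626021,  1.56580354]), 'ft_torque': array([ 0.04037472, -0.05858851, -0.03172264]), 'gripper_force': 0.0, 'finger_gap': 1.0025609970454525}
scene [[467.63930148   0.         257.13425247]
 [  0.         467.63930148 195.65981835]
 [  0.           0.           1.        ]] [ 1.15422923 -0.72928649  0.89978121] [ 0.85209188  0.30173325 -0.15046449 -0.400321  ]
side [[399.0705536    0.         251.754868  ]
 [  0.         399.0705536  194.98042826]
 [  0.           0.           1.        ]] [ 0.5061703  -0.74849646  1.01041024] [ 0.94146307 -0.03348171  0.01419889 -0.33514869]
```

View pics/scene0.png

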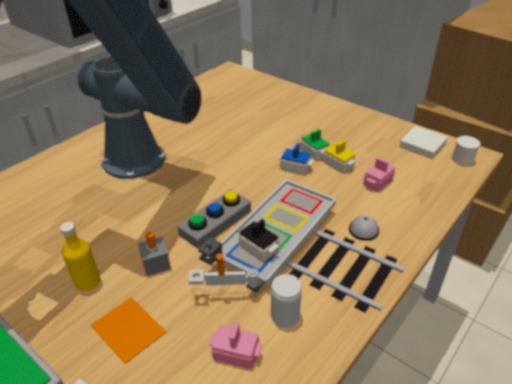

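View pics/side0.png

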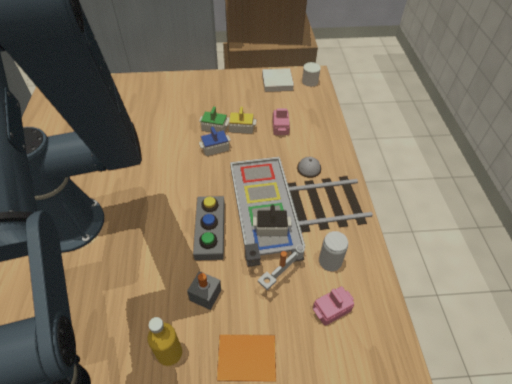

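The scene shows the car in the middle with the marks red, yellow, green, blue going away along −y and the black dish over green/blue. Blue, green and yellow dishes stand at about side (214,143), (213,120) and (241,122); there is no red dish. The mat is at (247,358), the pin at (204,287) and the keys at (209,203..239), ordered yellow, blue, green.

```bash
cat > h.py <<'E'
import numpy as np,cv2
from scipy.spatial.transform import Rotation as R
def ray(d,uv):
    K=d["intrinsics"];v=np.linalg.inv(K)@np.array([uv[0],uv[1],1.]);return R.from_quat(d["rotation"]).apply(v)
def onz(d,uv,z):
    r=ray(d,uv);e=d["eye"];return (e+r*(z-e[2])/r[2])[:3]
def proj(d,p):
    c=R.from_quat(d["rotation"]).inv().apply(np.asarray(p,float)-d["eye"]);q=(d["intrinsics"]@c.T).T if c.ndim>1 else d["intrinsics"]@c
    return q[...,:2]/q[...,2:]
def save(d,name,crop=None,s=1):
    im=cv2.cvtColor(d["pixels"],cv2.COLOR_RGB2BGR)
    if crop: x0,y0,x1,y1=crop;im=im[y0:y1,x0:x1]
    cv2.imwrite("pics/"+name+".png",cv2.resize(im,None,fx=s,fy=s,interpolation=cv2.INTER_CUBIC))
E
python3 - <<'E'
from h import *
d=dict(np.load("pics/side0.npz"))
save(d,"sidecrop",(180,90,370,310),2.7)
for n,uv,z in [("blueTab",(213,131),.088),("greenTab",(214,112),.088),("yelTab",(241.5,113),.088),("kY",(210,202),.066),("kB",(209,220.5),.066),("kG",(208,239),.066),("pin",(202,275),.108),("mat",(247,358),.004),("gatepost",(283,255),.142)]:
    print(n,onz(d,uv,z).round(3))
E
```

```text
blueTab [0.453 0.293 0.088]
greenTab [0.457 0.394 0.088]
yelTab [0.556 0.382 0.088]
kY [0.439 0.001 0.066]
kB [ 0.435 -0.067  0.066]
kG [ 0.432 -0.131  0.066]
pin [ 0.42  -0.264  0.108]
mat [ 0.521 -0.441  0.004]
gatepost [ 0.625 -0.241  0.142]
```

View pics/sidecrop.png

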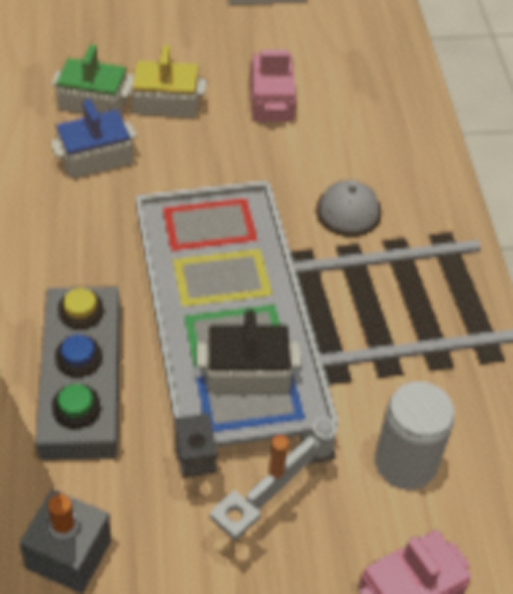

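The close crop confirms it: red, yellow and green marks show at crop (210,225), (222,277) and (235,325), with the black dish between green and blue. The gate stands open with its post at (279,457). Next I fit the car and dishes by colour in rectified planes.

```bash
cat >> h.py <<'E'
HS={"red":[((0,120,90),(4,255,255)),((174,120,90),(180,255,255))],"yellow":[((22,110,90),(33,255,255))],"green":[((45,90,40),(85,255,255))],"blue":[((100,120,50),(125,255,255))],"orange":[((5,170,90),(18,255,255))],"black":[((0,0,0),(180,255,45))]}
def rect(d,z,x0,x1,y0,y1,s=1000):
    # top-down view of plane z: column=(x-x0)*s, row=(y-y0)*s
    P=np.array([[x0,y0,z],[x1,y0,z],[x1,y1,z],[x0,y1,z]]);src=proj(d,P).astype(np.float32)
    dst=np.array([[0,0],[x1-x0,0],[x1-x0,y1-y0],[0,y1-y0]],np.float32)*s
    return cv2.warpPerspective(d["pixels"],cv2.getPerspectiveTransform(src,dst),(int((x1-x0)*s),int((y1-y0)*s)))
def blob(d,col,z,x0,x1,y0,y1,minA=30):
    im=cv2.cvtColor(rect(d,z,x0,x1,y0,y1),cv2.COLOR_RGB2HSV);m=sum(cv2.inRange(im,*r) for r in HS[col])
    out=[]
    for c in cv2.findContours(m,cv2.RETR_EXTERNAL,cv2.CHAIN_APPROX_NONE)[0]:
        if cv2.contourArea(c)<minA: continue
        (u,v),(w,h),a=cv2.minAreaRect(c)
        if w<h: w,h,a=h,w,a-90
        a=(a+90)%180-90
        out.append((round(x0+u/1000,4),round(y0+v/1000,4),round(w),round(h),round(a,1)))
    return sorted(out,key=lambda o:-o[2]*o[3])[:3]
E
python3 - <<'E'
from h import *
for n in("side","scene"):
    d=dict(np.load(f"pics/{n}0.npz"));print(n)
    for c in("red","yellow","green","blue"): print("mark",c,blob(d,c,.04,.50,.74,-.22,.24))
    for c in("yellow","green","blue"): print("dish",c,blob(d,c,.052,.38,.68,.24,.48))
    for c in("yellow","green","blue"): print("key",c,blob(d,c,.066,.38,.48,-.2,.06))
    print("mat",blob(d,"orange",.004,.38,.65,-.55,-.35)); print("pin",blob(d,"orange",.1,.34,.48,-.35,-.2,10));print("post",blob(d,"orange",.142,.52,.72,-.3,-.1,10));
    print("black",blob(d,"black",.052,.53,.7,-.17,.05))
E
```

```text
side
mark red [(0.5925, 0.1344, 105, 70, 4.6)]
mark yellow [(0.6003, 0.0495, 104, 70, 5.2)]
mark green [(0.5767, -0.0155, 84, 42, 41.6), (0.6443, -0.0123, 27, 24, -84.0)]
mark blue [(0.6249, -0.1478, 98, 32, 23.6), (0.5666, -0.1145, 37, 5, -86.6)]
dish yellow [(0.5563, 0.4169, 102, 88, 80.9)]
dish green [(0.4579, 0.4226, 92, 84, 73.3)]
dish blue [(0.4336, 0.2898, 45, 35, -73.1), (0.4755, 0.3035, 47, 30, -75.4), (0.4521, 0.3364, 29, 6, -70.7)]
key yellow [(0.4363, 0.0028, 40, 39, 45.0)]
key green [(0.4305, -0.1275, 39, 37, -90.0)]
key blue [(0.4331, -0.0612, 34, 33, 78.7)]
mat [(0.5198, -0.4374, 135, 103, -5.4), (0.4685, -0.4718, 21, 11, -31.6), (0.5118, -0.4784, 17, 8, -10.3)]
pin [(0.4194, -0.2731, 35, 17, -83.3)]
post [(0.6266, -0.2353, 10, 6, -26.6)]
black []
scene
mark red [(0.5912, 0.1339, 105, 70, 5.0)]
mark yellow [(0.5987, 0.0493, 106, 73, 6.1)]
mark green [(0.6242, -0.0126, 105, 52, -28.1)]
mark blue [(0.5958, -0.147, 89, 42, -25.1), (0.6618, -0.1191, 56, 8, -87.7)]
dish yellow [(0.5057, 0.4234, 200, 105, -9.2)]
dish green [(0.4564, 0.418, 95, 85, -17.4)]
dish blue [(0.452, 0.3126, 96, 81, -74.7)]
key yellow [(0.441, 0.0015, 51, 41, -63.4)]
key green [(0.4382, -0.1293, 49, 40, -49.4)]
key blue [(0.4415, -0.065, 42, 41, -90.0)]
mat [(0.5202, -0.4387, 143, 111, -4.8)]
pin [(0.4277, -0.2732, 60, 23, -33.7)]
post [(0.6425, -0.252, 65, 17, -41.0)]
black [(0.5931, -0.0512, 83, 72, -4.8), (0.5478, -0.1632, 14, 9, -81.9)]
```

>>> send_rows(commands="60 0 0 -0.1 -1;60 0 0 -0.1 -1;60 0 0 -0.1 -1;60 0 0 -0.1 -1;60 0 0 -0.1 -1;60 0 0 -0.1 -1;60 0 0 -0.1 -1;60 0 0 -0.1 -1;60 0 0 -0.1 -1;60 0 0 -0.1 -1;60 0 0 -0.1 -1;60 0 0 -0.1 -1;60 0 0 -0.1 -1;60 0 0 -0.1 -1;60 0 0 -0.1 -1;60 0 0 -0.1 -1;60 0 0 -0.1 -1;60 0 0 -0.1 -1")

```text
t: 1.6
tcp_pos: [0.2398, -0.5767, 0.2748]
tool_rot: [0.677, 0.736, 0.0, -0.001]
force: [-0.2, 0.6, 0.3]
finger_gap: 0.702
gripper_force: 0.0
```

```bash
cat > go.py <<'E'
import sys,numpy as np
from station import readout
from scipy.spatial.transform import Rotation as R
# usage: go.py x y z [theta_deg of tool x]  -> totals in row units
s=readout.sense();r=R.from_quat(s["tool_rot"]);M=r.as_matrix();p=s["tcp_pos"]
th=np.degrees(np.arctan2(M[1,0],M[0,0]))
print("t",round(s["t"],1),"tcp",p.round(4),"theta",th.round(2),"F",s["force"].round(1),"gap",round(s["finger_gap"]*85.4,1),"gf",round(s["gripper_force"],1))
if len(sys.argv)>3:
    t=np.array([float(v) for v in sys.argv[1:4]]);print("units dx dy dz",(M.T@(t-p)/.02).round(2))
    if len(sys.argv)>4: print("spin units",round((th-float(sys.argv[4]))/4,2))
E
python3 go.py .6 -.075 .26 95.1
```

```text
t 1.6 tcp [ 0.2398 -0.5767  0.2748] theta 94.76 F [-0.2  0.6  0.3] gap 59.9 gf 0.0
units dx dy dz [23.5  20.03  0.77]
spin units -0.08
```

>>> send_rows(commands="60 1 0.85 0 -0.08;60 1 0.85 0 0;60 1 0.85 0 0;60 1 0.85 0 0;60 1 0.85 0 0;60 1 0.85 0 0;60 1 0.85 0 0;60 1 0.85 0 0;60 1 0.85 0 0;60 1 0.85 0 0;60 1 0.85 0 0;60 1 0.85 0 0;60 1 0.85 0 0;60 1 0.85 0 0;60 1 0.85 0 0;60 1 0.85 0 0;60 1 0.85 0 0;60 1 0.85 0 0;60 1 0.85 0 0;60 1 0.85 0 0")

```text
t: 3.27
tcp_pos: [0.545, -0.1483, 0.2749]
tool_rot: [0.676, 0.737, -0.0, -0.001]
force: [0.8, -0.2, -0.3]
finger_gap: 0.704
gripper_force: 0.0
```

>>> send_rows(commands="60 1 0.85 0 0;60 1 0.85 0 0;60 1 0.85 0.3 0;60 0.5 0.48 0.4 0;60 0 0 0 0;60 0 0 0 0")

```text
t: 3.77
tcp_pos: [0.5983, -0.0745, 0.26]
tool_rot: [0.676, 0.737, -0.001, -0.001]
force: [-0.5, 0.5, -1.1]
finger_gap: 0.705
gripper_force: 0.0
```

```bash
python3 go.py .6 -.075 .26
python3 - <<'E'
from h import *
from station import cams
d=cams.snapshot("wrist");save(d,"w1");np.savez("pics/w1.npz",**d);print(d["eye"],R.from_quat(d["rotation"]).as_matrix().round(2))
E
```

```text
t 3.8 tcp [ 0.5983 -0.0745  0.26  ] theta 94.97 F [-0.5  0.5 -1.1] gap 60.2 gf 0.0
units dx dy dz [-0.03  0.08 -0.  ]
[0.59273512 0.00461109 0.39474706] [[ 1.    0.09  0.02]
 [ 0.09 -0.95 -0.3 ]
 [-0.    0.3  -0.95]]
```

View pics/w1.png

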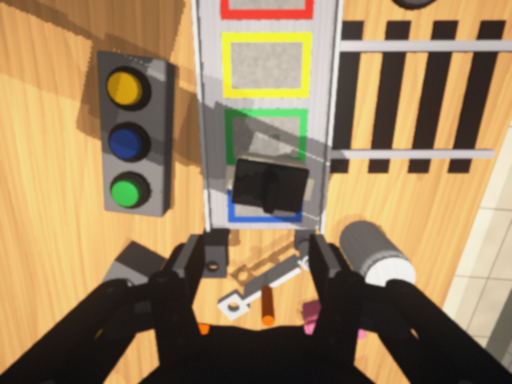

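The wrist view shows the black lid with corners at about (238,157), (308,166), (303,214) and (233,203), turned a few degrees from the car. The fork hole is at (213,266), the gate lug hole at (233,305) and the keys at (127,88), (128,142) and (130,190).

Run:
```python
from h import *
d=dict(np.load("pics/w1.npz"))
for c in("red","yellow","green","blue"): print("mark",c,blob(d,c,.04,.50,.74,-.22,.24))
for c in("yellow","green","blue"): print("key",c,blob(d,c,.066,.36,.49,-.2,.06))
print("black",blob(d,"black",.092,.53,.69,-.16,.02))
C=[onz(d,u,.092)[:2] for u in((238,157),(308,166),(303,214),(233,203))];print(np.round(C,4).tolist(),np.mean(C,0).round(4))
for n,u,z in(("fork",(213,266),.093),("lug",(233,305),.08),("lugz73",(233,305),.073)):print(n,onz(d,u,z).round(4))
```

```text
mark red [(0.5938, 0.1101, 106, 19, 5.1)]
mark yellow [(0.5991, 0.0514, 106, 72, 5.2), (0.7075, -0.121, 92, 11, -90.0), (0.7307, 0.0079, 86, 8, 87.6)]
mark green [(0.6068, -0.0332, 105, 71, 5.3)]
mark blue [(0.6155, -0.1299, 104, 47, 4.8)]
key yellow [(0.4414, 0.0088, 32, 22, 71.6), (0.3615, -0.1145, 63, 3, -90.0), (0.3705, -0.0615, 57, 3, -90.0)]
key green [(0.4332, -0.1163, 40, 36, 45.0)]
key blue [(0.436, -0.053, 37, 34, 45.0)]
black [(0.6146, -0.0862, 81, 58, -2.5), (0.6765, -0.153, 20, 9, -63.4)]
[[0.5759, -0.0528], [0.6569, -0.056], [0.6596, -0.1157], [0.5736, -0.1091]] [ 0.6165 -0.0834]
fork [ 0.5532 -0.1981  0.093 ]
lug [ 0.5825 -0.2684  0.08  ]
lugz73 [ 0.5823 -0.2745  0.073 ]
```

```bash
python3 go.py .616 -.085 .104 87.3
```

```text
t 3.8 tcp [ 0.5983 -0.0752  0.2605] theta 94.9 F [-0.5 -0.7  0.5] gap 59.9 gf 0.0
units dx dy dz [-0.56  0.86  7.82]
spin units 1.9
```

>>> send_rows(commands="50 -0.56 0.86 0 0;50 0 0 0.8 1;50 0 0 1 0.9;50 0 0 1 0;50 0 0 1 0;50 0 0 1 0;50 0 0 1 0;50 0 0 0.8 0;50 0 0 0.6 0;50 0 0 0.4 0;50 0 0 0.2 0;50 0 0 0 0;0 0 0 0 0;0 0 0 0 0;0 0 0 0 0;0 0 0 0 0;0 0 0 0 0", grip_force=50)

```text
t: 5.23
tcp_pos: [0.6166, -0.0846, 0.1061]
tool_rot: [0.724, 0.69, -0.0, -0.0]
force: [-4.3, -0.4, 5.1]
finger_gap: 0.129
gripper_force: 53.7
```

```bash
python3 go.py .5205 -.438 .25 85
python3 - <<'E'
from h import *
from station import cams
d=cams.snapshot("wrist");save(d,"w2")
E
```

```text
t 5.2 tcp [ 0.6166 -0.0846  0.1061] theta 87.3 F [-4.3 -0.4  5.1] gap 11.0 gf 53.7
units dx dy dz [-17.88  -3.97  -7.19]
spin units 0.57
```

View pics/w2.png

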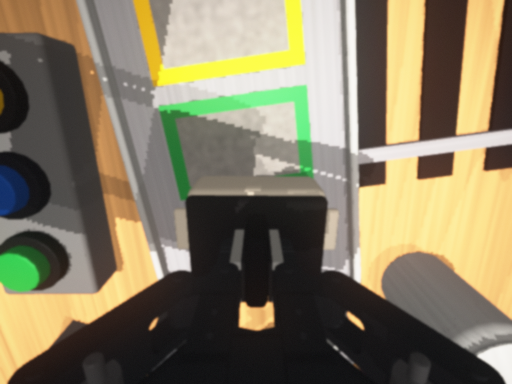

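The pads hold the tab square on the black lid at (257,250). Lifting now and carrying it to the mat.

>>> send_rows(commands="0 0 0 -0.4 0;0 0 0 -0.8 0;0 0 0 -1 0;0 0 0 -1 0;0 0 0 -1 0;0 0 0 -1 0;0 -0.3 0 -1 0;0 -0.6 -0.1 -0.9 0;0 -1 -0.25 0 0;0 -1 -0.25 0 0;0 -1 -0.25 0 0;0 -1 -0.25 0 0;0 -1 -0.25 0 0;0 -1 -0.25 0 0;0 -1 -0.25 0 0;0 -1 -0.25 0 0;0 -1 -0.25 0 0;0 -1 -0.25 0 0;0 -1 -0.25 0 0;0 -1 -0.25 0 0")

```text
t: 6.95
tcp_pos: [0.5428, -0.3399, 0.2467]
tool_rot: [0.724, 0.69, 0.0, -0.0]
force: [-0.2, -0.7, -4.3]
finger_gap: 0.132
gripper_force: 52.4
```

>>> send_rows(commands="0 -1 -0.25 0 0;0 -1 -0.25 0 0;0 -1 -0.25 0 0;0 -1 -0.2 0 0;0 -0.7 -0.1 0 0;0 -0.3 0 0.3 0;0 0 0 0.7 0;0 0 0 1 0;0 0 0 1 0;0 0 0 1 0;0 0 0 1 0;0 0 0 0 0")

```text
t: 7.95
tcp_pos: [0.5154, -0.4344, 0.1418]
tool_rot: [0.723, 0.69, 0.001, -0.005]
force: [-0.1, 1.1, -4.5]
finger_gap: 0.13
gripper_force: 52.3
```

```bash
python3 go.py .5205 -.438 .071
```

```text
t 8.0 tcp [ 0.5154 -0.4344  0.1418] theta 87.31 F [-0.1  1.1 -4.5] gap 11.1 gf 52.3
units dx dy dz [-0.2   0.29  3.54]
```

>>> send_rows(commands="0 -0.2 0.25 0.8 0;0 0 0 0.8 0;0 0 0 0.6 0;0 0 0 0.5 0;0 0 0 0.4 0;0 0 0 0.3 0;0 0 0 0.1 0;0 0 0 0.05 0;0 0 0 0 0;0 0 0 0 0")

```text
t: 8.78
tcp_pos: [0.5225, -0.4428, 0.077]
tool_rot: [0.724, 0.69, -0.0, 0.001]
force: [0.4, -0.0, -4.2]
finger_gap: 0.128
gripper_force: 52.4
```

```bash
python3 go.py .5205 -.438 .071
```

```text
t 8.8 tcp [ 0.5225 -0.4428  0.077 ] theta 87.28 F [ 0.4 -0.  -4.2] gap 10.9 gf 52.4
units dx dy dz [ 0.24 -0.11  0.3 ]
```

>>> send_rows(commands="0 0.2 0 0.1 0;0 0 0 0.1 0;0 0 0 0.1 0;0 0 0 0.05 0;0 0 0 0 0;0 0 0 0 0")

```text
t: 9.28
tcp_pos: [0.5222, -0.4382, 0.07]
tool_rot: [0.724, 0.69, 0.0, -0.0]
force: [-2.2, 2.7, 2.8]
finger_gap: 0.13
gripper_force: 53.4
```

```bash
python3 go.py .5205 -.438 .071
```

```text
t 9.3 tcp [ 0.5222 -0.4382  0.07  ] theta 87.29 F [-2.2  2.7  2.8] gap 11.1 gf 53.4
units dx dy dz [ 0.   -0.09 -0.05]
```

>>> send_rows(commands="45 0 0 0 0;45 0 0 0 0;45 0 0 0 0;45 0 0 -0.4 0;45 0 0 -0.8 0;45 0 0 -1 0;45 0 0 -1 0;45 0 0 -1 0;45 0 0 -1 0;45 0.5 0 -1 0;45 1 0 -1 0;45 1 -0.1 -1 0;45 1 -0.1 -1 0;45 1 -0.1 -0.4 0;45 1 -0.1 0 0;45 1 -0.1 0 0;45 1 -0.1 0 0;45 1 -0.1 0 0;45 1 -0.1 0 0;45 1 -0.1 0 0")

```text
t: 10.95
tcp_pos: [0.5143, -0.227, 0.2621]
tool_rot: [0.724, 0.69, 0.0, 0.001]
force: [0.3, 0.2, 0.6]
finger_gap: 0.529
gripper_force: 0.0
```

>>> send_rows(commands="45 1 -0.1 0 0;45 1 -0.1 0 0;45 1 -0.1 0 0;45 1 -0.1 0 0;45 1 -0.1 0 0;45 1 -0.1 0 0;45 1 -0.1 0 0;45 1 -0.1 0 0;45 1 -0.1 0 0;45 1 -0.1 0 0;45 1 -0.1 0 0;45 1 -0.1 0 0;45 1 -0.1 0 0;45 1 -0.1 0 0;45 1 -0.1 0 0;45 1 -0.1 0 0;45 1 -0.1 0 0;45 1 -0.1 0 0;45 1 -0.1 0 0;45 1 -0.1 0 0")

```text
t: 12.62
tcp_pos: [0.4935, 0.1746, 0.2621]
tool_rot: [0.724, 0.69, 0.001, 0.001]
force: [0.2, -1.1, -0.9]
finger_gap: 0.526
gripper_force: 0.0
```

>>> send_rows(commands="45 1 -0.1 0 0;45 1 -0.1 0 0;45 1 -0.1 0 0;45 1 0 0 0;45 0.5 0 0 0;45 0 0 0 0;45 0 0 0 0")

```text
t: 13.2
tcp_pos: [0.4916, 0.2637, 0.2615]
tool_rot: [0.723, 0.691, -0.0, 0.0]
force: [-0.3, -0.1, 0.3]
finger_gap: 0.531
gripper_force: 0.0
```

```bash
python3 go.py .453 .293 .1
python3 - <<'E'
from h import *
from station import cams
d=cams.snapshot("wrist");save(d,"w3");np.savez("pics/w3.npz",**d)
d=cams.snapshot("side");np.savez("pics/s3.npz",**d)
print("blacktab?",blob(d,"black",.056,.42,.62,-.5,-.38))
E
```

```text
t 13.2 tcp [0.4916 0.2637 0.2615] theta 87.35 F [-0.3 -0.1  0.3] gap 45.3 gf 0.0
units dx dy dz [ 1.38 -2.    8.07]
blacktab? [(0.5233, -0.4412, 79, 55, -2.9)]
```

View pics/w3.png

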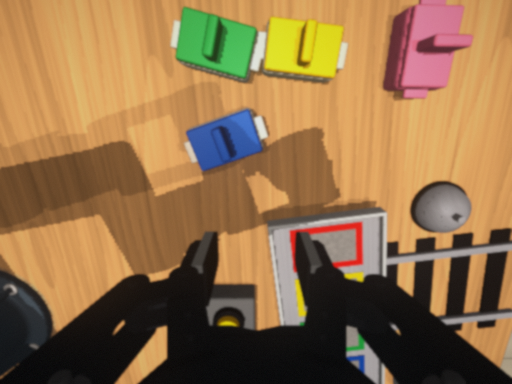

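The wrist view shows the blue lid at (225,140), tilted one way, the green lid at (215,43) tilted the other, and yellow at (303,48) almost square.

Run:
```python
from h import *
d=dict(np.load("pics/w3.npz"))
for c in("yellow","green","blue"): print("dish",c,blob(d,c,.052,.36,.66,.24,.48))
```

```text
dish yellow [(0.5522, 0.4048, 86, 57, -8.7)]
dish green [(0.452, 0.4126, 85, 56, -17.3)]
dish blue [(0.4534, 0.3021, 83, 53, 16.5)]
```

```bash
python3 go.py .4534 .3021 .065 106.5
```

```text
t 13.3 tcp [0.4915 0.2629 0.2614] theta 87.25 F [-0.6 -0.3  0.8] gap 45.0 gf 0.0
units dx dy dz [ 1.87 -2.    9.82]
spin units -4.81
```

>>> send_rows(commands="45 0.9 -1 0 0;45 0.97 -1 0 0;45 0 0 1 -1;45 0 0 1 -1;45 0 0 1 -1;45 0 0 1 -1;45 0 0 1 -0.8;45 0 0 1 0;45 0 0 1 0;45 0 0 1 0;45 0 0 0.8 0;45 0 0 0.5 0;45 0 0 0.35 0;45 0 0 0.15 0;45 0 0 0 0;0 0 0 0 0;0 0 0 0 0;0 0 0 0 0;0 0 0 0 0;0 0 0 0 0")

```text
t: 14.97
tcp_pos: [0.4529, 0.303, 0.0659]
tool_rot: [0.598, 0.801, -0.0, -0.0]
force: [-1.6, -0.2, 4.9]
finger_gap: 0.13
gripper_force: 53.5
```

```bash
python3 go.py .6145 -.119 .24 95.1
python3 - <<'E'
from h import *
from station import cams
d=cams.snapshot("wrist");save(d,"w4");np.savez("pics/w4.npz",**d)
E
```

```text
t 15.0 tcp [0.4529 0.303  0.0659] theta 106.5 F [-1.6 -0.2  4.9] gap 11.1 gf 53.5
units dx dy dz [-22.53   1.75  -8.7 ]
spin units 2.85
```

>>> send_rows(commands="0 0 0 -0.4 0;0 0 0 -0.8 0;0 0 0 -1 0;0 0 0 -1 0;0 0 0 -1 0;0 0 0 -1 1;0 0 0 -1 1;0 0 0 -1 0.85;0 0 0 -0.8 0;0 0 0 -0.5 0;0 0 0 0 0;0 0 0 0 0")

```text
t: 16.02
tcp_pos: [0.4534, 0.3031, 0.2353]
tool_rot: [0.675, 0.738, 0.0, 0.0]
force: [-0.1, -0.1, -2.6]
finger_gap: 0.131
gripper_force: 52.5
```

```bash
python3 go.py .6145 -.119 .105 95.1
```

```text
t 16.0 tcp [0.4534 0.3031 0.2353] theta 95.09 F [-0.1 -0.1 -2.6] gap 11.1 gf 52.5
units dx dy dz [-21.74   6.15   6.52]
spin units -0.0
```

>>> send_rows(commands="0 -0.5 0.3 0 0;0 -1 0.3 0 0;0 -1 0.3 0 0;0 -1 0.3 0 0;0 -1 0.3 0 0;0 -1 0.3 0 0;0 -1 0.3 0 0;0 -1 0.3 0 0;0 -1 0.3 0 0;0 -1 0.3 0 0;0 -1 0.3 0 0;0 -1 0.3 0 0;0 -1 0.3 0 0;0 -1 0.3 0 0;0 -1 0.3 0 0;0 -1 0.3 0 0;0 -1 0.3 0 0;0 -1 0.3 0 0;0 -1 0.3 0 0;0 -1 0.3 0 0")

```text
t: 17.68
tcp_pos: [0.6068, -0.0766, 0.2332]
tool_rot: [0.675, 0.738, -0.001, -0.002]
force: [0.2, 0.2, -3.2]
finger_gap: 0.136
gripper_force: 52.3
```

>>> send_rows(commands="0 -1 0.15 0 0;0 -0.8 0 0 0;0 -0.4 0 0.5 0;0 0 0 1 0;0 0 0 1 0;0 0 0 1 0;0 0 0 0.8 0;0 0 0 0.5 0;0 0 0 0.3 0;0 0 0 0 0;0 0 0 0 0")

```text
t: 18.6
tcp_pos: [0.6144, -0.1183, 0.1333]
tool_rot: [0.675, 0.738, 0.0, -0.0]
force: [-0.5, 1.0, -3.0]
finger_gap: 0.13
gripper_force: 52.2
```

```bash
python3 go.py .6145 -.119 .105 95.1
```

```text
t 18.6 tcp [ 0.6144 -0.1183  0.1333] theta 95.09 F [-0.5  1.  -3. ] gap 11.1 gf 52.2
units dx dy dz [-0.04 -0.    1.41]
spin units -0.0
```

>>> send_rows(commands="0 -0.04 0 0.5 0;0 0 0 0.4 0;0 0 0 0.2 0;0 0 0 0.15 0;0 0 0 0.1 0;0 0 0 0.05 0;0 0 0 0 0;0 0 0 0 0;45 0 0 0 0;45 0 0 0 0;45 0 0 0 0;45 0 0 -0.4 0;45 0 0 -0.8 0;45 0 0 -1 0;45 0 0 -1 0;45 0 0 -1 0;45 0 0 -1 0;45 0.5 0 -1 0;45 1 -0.25 -0.5 0;45 1 -0.25 0 0")

```text
t: 20.27
tcp_pos: [0.6023, -0.0709, 0.2432]
tool_rot: [0.676, 0.737, 0.002, 0.004]
force: [0.3, 0.1, -0.2]
finger_gap: 0.528
gripper_force: 0.0
```

```bash
python3 go.py .452 .385 .23 72.7
```

```text
t 20.3 tcp [ 0.6023 -0.0709  0.2432] theta 95.0 F [ 0.3  0.1 -0.2] gap 45.1 gf 0.0
units dx dy dz [23.37 -5.5   0.55]
spin units 5.57
```

>>> send_rows(commands="45 1 -0.25 0 0;45 1 -0.25 0 0;45 1 -0.25 0 0;45 1 -0.25 0 0;45 1 -0.25 0 0;45 1 -0.25 0 0;45 1 -0.25 0 0;45 1 -0.25 0 0;45 1 -0.25 0 0;45 1 -0.25 0 0;45 1 -0.25 0 0;45 1 -0.25 0 0;45 1 -0.25 0 0;45 1 -0.25 0 0;45 1 -0.25 0 0;45 1 -0.25 0 0;45 1 -0.25 0 0;45 1 -0.25 0 0;45 0.5 -0.25 0 0;45 0 0 0 0")

```text
t: 21.93
tcp_pos: [0.4715, 0.2916, 0.2398]
tool_rot: [0.674, 0.739, 0.0, -0.0]
force: [-0.3, -0.1, -0.3]
finger_gap: 0.529
gripper_force: 0.0
```

```bash
cat > look.py <<'E'
import sys
from h import *
from station import cams
D={}
for n in sys.argv[1:]:
    d=cams.snapshot(n);np.savez(f"pics/last_{n}.npz",**d)
    print(n)
    for c in("yellow","green","blue"):
        print(" counter",c,blob(d,c,.052,.36,.66,.24,.48,900)," car(z.092)",blob(d,c,.092,.53,.69,-.2,.2,900))
E
python3 look.py wrist side scene; python3 go.py .452 .4126 .23 72.7
```

```text
wrist
 counter yellow [(0.5522, 0.4039, 85, 56, -8.7)]  car(z.092) []
 counter green [(0.452, 0.4124, 85, 55, -17.4)]  car(z.092) []
 counter blue []  car(z.092) []
side
 counter yellow [(0.5562, 0.4163, 101, 87, 81.2)]  car(z.092) [(0.595, 0.0069, 99, 66, 4.7)]
 counter green [(0.4579, 0.4225, 92, 84, 72.9)]  car(z.092) []
 counter blue []  car(z.092) [(0.6142, -0.116, 81, 69, 4.4)]
scene
 counter yellow [(0.5059, 0.4236, 200, 105, -9.4)]  car(z.092) [(0.6323, 0.0022, 100, 68, 5.0)]
 counter green [(0.4567, 0.4181, 95, 87, -16.4)]  car(z.092) [(0.639, -0.074, 98, 64, 0.0)]
 counter blue []  car(z.092) [(0.6162, -0.1142, 85, 78, 4.5)]
t 22.1 tcp [0.4729 0.2893 0.2395] theta 95.08 F [-0.3 -0.4 -0.2] gap 45.1 gf 0.0
units dx dy dz [ 6.23 -0.5   0.47]
spin units 5.6
```

>>> send_rows(commands="45 1 -0.1 0 0;45 1 -0.1 0 0;45 1 -0.1 0 0;45 1 -0.1 0 0;45 1 -0.1 0 0;45 0.8 0 0 0;45 0.43 0 0 0;45 0 0 1 1;45 0 0 1 1;45 0 0 1 1;45 0 0 1 1;45 0 0 1 1;45 0 0 1 0.6;45 0 0 0.8 0;45 0 0 0.5 0;45 0 0 0.3 0;45 0 0 0 0;45 0 0 0 0")

```text
t: 23.58
tcp_pos: [0.4522, 0.4131, 0.0877]
tool_rot: [0.806, 0.592, 0.0, 0.0]
force: [0.3, -0.9, 0.2]
finger_gap: 0.528
gripper_force: 0.0
```

```bash
python3 go.py .452 .4124 .065 72.7
```

```text
t 23.6 tcp [0.4522 0.4131 0.0877] theta 72.67 F [ 0.3 -0.9  0.2] gap 45.1 gf 0.0
units dx dy dz [-0.04  0.    1.13]
spin units -0.01
```

>>> send_rows(commands="45 -0.04 0 0.5 0;45 0 0 0.4 0;45 0 0 0.2 0;45 0 0 0 0;0 0 0 0 0;0 0 0 0 0;0 0 0 0 0;0 0 0 0 0;0 0 0 -0.3 0;0 0 0 -0.7 0;0 0 0 -1 0;0 0 0 -1 0;0 0 0 -1 0;0 0 0 -1 -1;0 0 0 -1 -1;0 0 0 -1 -1;0 0 0 -1 -1;0 0 0 -0.5 -1;0 0 0 0 -0.6;0 0 0 0 0")

```text
t: 25.25
tcp_pos: [0.4513, 0.4123, 0.2363]
tool_rot: [0.675, 0.738, 0.001, 0.0]
force: [-0.6, -0.3, -4.3]
finger_gap: 0.134
gripper_force: 52.2
```

```bash
python3 go.py .607 -.0342 .133 95.1
```

```text
t 25.2 tcp [0.4513 0.4123 0.2363] theta 95.12 F [-0.6 -0.3 -4.3] gap 11.5 gf 52.2
units dx dy dz [-22.93   5.76   5.16]
spin units 0.01
```

>>> send_rows(commands="0 -0.5 0.25 0 0;0 -1 0.25 0 0;0 -1 0.25 0 0;0 -1 0.25 0 0;0 -1 0.25 0 0;0 -1 0.25 0 0;0 -1 0.25 0 0;0 -1 0.25 0 0;0 -1 0.25 0 0;0 -1 0.25 0 0;0 -1 0.25 0 0;0 -1 0.25 0 0;0 -1 0.25 0 0;0 -1 0.25 0 0;0 -1 0.25 0 0;0 -1 0.25 0 0;0 -1 0.25 0 0;0 -1 0.25 0 0;0 -1 0.25 0 0;0 -1 0.25 0 0")

```text
t: 26.92
tcp_pos: [0.5848, 0.0309, 0.2343]
tool_rot: [0.676, 0.737, -0.001, -0.001]
force: [0.4, 0.5, -3.8]
finger_gap: 0.129
gripper_force: 52.1
```

>>> send_rows(commands="0 -1 0.25 0 0;0 -1 0.25 0 0;0 -0.9 0.26 0 0;0 -0.5 0 0.3 0;0 0 0 0.8 0;0 0 0 1 0;0 0 0 1 0;0 0 0 0.8 0;0 0 0 0.6 0;0 0 0 0.4 0;0 0 0 0.2 0;0 0 0 0 0;0 0 0 0 0")

```text
t: 28.0
tcp_pos: [0.6071, -0.0337, 0.1337]
tool_rot: [0.675, 0.738, 0.0, 0.0]
force: [-0.4, -0.7, -3.2]
finger_gap: 0.132
gripper_force: 52.0
```

```bash
python3 go.py .607 -.0342 .1055 95.1
```

```text
t 28.0 tcp [ 0.6071 -0.0337  0.1337] theta 95.08 F [-0.4 -0.7 -3.2] gap 11.2 gf 52.0
units dx dy dz [-0.03 -0.01  1.41]
spin units -0.0
```

>>> send_rows(commands="0 -0.03 0 0.5 0;0 0 0 0.4 0;0 0 0 0.2 0;0 0 0 0.15 0;0 0 0 0.1 0;0 0 0 0.05 0;0 0 0 0 0;0 0 0 0 0;45 0 0 0 0;45 0 0 0 0;45 0 0 0 0;45 0 0 -0.4 0;45 0 0 -0.8 0;45 0 0 -1 0;45 0 0 -1 0;45 0 0 -1 0;45 0 0 -1 0;45 0.5 0 -1 0;45 1 0 -0.5 0;45 1 0 0 0")

```text
t: 29.67
tcp_pos: [0.6045, 0.0152, 0.2435]
tool_rot: [0.676, 0.737, 0.002, 0.003]
force: [0.8, 0.5, -0.4]
finger_gap: 0.53
gripper_force: 0.0
```

>>> send_rows(commands="45 1 0 0 0;45 1 0 0 0;45 1 0 0 0;45 1 0 0 0;45 1 0 0 0;45 1 0 0 0;45 1 0 0 0;45 1 0 0 0;45 1 0 0 0;45 1 0 0 0;45 1 0 0 0;45 1 0 0 0;45 1 0 0 0;45 0.5 0 0 0;45 0 0 0 0;45 0 0 0 0")

```text
t: 31.0
tcp_pos: [0.5784, 0.2845, 0.2396]
tool_rot: [0.675, 0.738, -0.0, 0.0]
force: [-0.3, -0.2, -0.1]
finger_gap: 0.528
gripper_force: 0.0
```

```bash
python3 look.py wrist side scene; python3 go.py .5522 .4045 .085 81.3
```

```text
wrist
 counter yellow [(0.553, 0.4037, 85, 55, -9.1)]  car(z.092) [(0.5945, 0.1094, 90, 42, 5.1)]
 counter green []  car(z.092) []
 counter blue []  car(z.092) []
side
 counter yellow [(0.5567, 0.4165, 100, 88, 78.2)]  car(z.092) [(0.595, 0.0076, 99, 65, 5.7)]
 counter green []  car(z.092) [(0.606, -0.0283, 84, 76, 4.8)]
 counter blue []  car(z.092) [(0.6139, -0.1161, 82, 69, 4.4)]
scene
 counter yellow [(0.5576, 0.4146, 104, 96, 80.0)]  car(z.092) [(0.6324, 0.0025, 100, 68, 4.6)]
 counter green []  car(z.092) [(0.6079, -0.0268, 88, 87, 5.5)]
 counter blue []  car(z.092) [(0.6162, -0.1125, 85, 82, 4.8)]
t 31.1 tcp [0.5786 0.2834 0.2394] theta 95.02 F [ 0.   0.4 -0.3] gap 45.1 gf 0.0
units dx dy dz [ 6.15 -0.79  7.72]
spin units 3.43
```

>>> send_rows(commands="45 1 -0.15 0 0;45 1 -0.15 0 0;45 1 -0.15 0 0;45 1 -0.15 0 0;45 1 -0.15 0 0;45 0.8 0 0 0;45 0.35 0 0 0;45 0 0 1 1;45 0 0 1 1;45 0 0 1 1;45 0 0 1 0.43;45 0 0 1 0;45 0 0 1 0;45 0 0 1 0;45 0 0 0.5 0;45 0 0 0.22 0;45 0 0 0 0;45 0 0 0 0")

```text
t: 32.65
tcp_pos: [0.5534, 0.4057, 0.0857]
tool_rot: [0.758, 0.652, 0.001, 0.0]
force: [0.6, 0.0, 0.3]
finger_gap: 0.532
gripper_force: 0.0
```

```bash
python3 go.py .5526 .404 .065 81.2
```

```text
t 32.6 tcp [0.5534 0.4057 0.0857] theta 81.34 F [0.6 0.  0.3] gap 45.4 gf 0.0
units dx dy dz [-0.09 -0.03  1.03]
spin units 0.04
```

>>> send_rows(commands="45 -0.08 0 0.5 0;45 0 0 0.35 0;45 0 0 0.18 0;45 0 0 0 0;0 0 0 0 0;0 0 0 0 0;0 0 0 0 0;0 0 0 0 0;0 0 0 -0.3 0;0 0 0 -0.7 0;0 0 0 -1 0;0 0 0 -1 0;0 0 0 -1 0;0 0 0 -1 -1;0 0 0 -1 -1;0 0 0 -1 -1;0 0 0 -1 -0.45;0 0 0 -0.5 0;0 0 0 0 0;0 0 0 0 0")

```text
t: 34.32
tcp_pos: [0.5521, 0.404, 0.2346]
tool_rot: [0.675, 0.738, 0.0, 0.0]
force: [-0.5, -0.0, -5.5]
finger_gap: 0.131
gripper_force: 49.1
```

```bash
python3 go.py .5995 .0505 .133 95.1
```

```text
t 34.3 tcp [0.5521 0.404  0.2346] theta 95.12 F [-0.5 -0.  -5.5] gap 11.2 gf 49.1
units dx dy dz [-17.82   0.78   5.08]
spin units 0.01
```

>>> send_rows(commands="0 -0.5 0.05 0 0;0 -1 0.05 0 0;0 -1 0.05 0 0;0 -1 0.05 0 0;0 -1 0.05 0 0;0 -1 0.05 0 0;0 -1 0.05 0 0;0 -1 0.05 0 0;0 -1 0.05 0 0;0 -1 0.05 0 0;0 -1 0.05 0 0;0 -1 0.05 0 0;0 -1 0.05 0 0;0 -1 0.05 0 0;0 -1 0.05 0 0;0 -1 0.03 0 0;0 -1 0 0 0;0 -1 0 0 0;0 -0.32 0 0.3 0;0 0 0 0.8 0")

```text
t: 35.98
tcp_pos: [0.6011, 0.0479, 0.2127]
tool_rot: [0.676, 0.737, 0.001, 0.002]
force: [0.7, 0.2, -5.1]
finger_gap: 0.13
gripper_force: 49.1
```

>>> send_rows(commands="0 0 0 1 0;0 0 0 1 0;0 0 0 0.8 0;0 0 0 0.6 0;0 0 0 0.4 0;0 0 0 0.2 0;0 0 0 0 0;0 0 0 0 0")

```text
t: 36.65
tcp_pos: [0.6, 0.0507, 0.1323]
tool_rot: [0.675, 0.738, 0.0, -0.0]
force: [-0.1, 0.9, -3.8]
finger_gap: 0.135
gripper_force: 49.0
```

```bash
python3 go.py .5995 .0505 .105 95.1
```

```text
t 36.6 tcp [0.6    0.0507 0.1323] theta 95.17 F [-0.1  0.9 -3.8] gap 11.6 gf 49.0
units dx dy dz [-0.01 -0.03  1.36]
spin units 0.02
```

>>> send_rows(commands="0 0 -0.03 0.5 0;0 0 0 0.35 0;0 0 0 0.2 0;0 0 0 0.15 0;0 0 0 0.1 0;0 0 0 0.05 0;0 0 0 0 0;0 0 0 0 0;45 0 0 0 0;45 0 0 0 0;45 0 0 0 0;45 0 0 -0.4 0;45 0 0 -0.8 0;45 0 0 -1 0;45 0 0 -1 0;45 0 0 -1 0;45 0 0 -1 0;45 0 0 -1 0;45 -0.8 0 -1 0;45 -1 0 -0.5 0")

```text
t: 38.32
tcp_pos: [0.6036, 0.0156, 0.2633]
tool_rot: [0.674, 0.739, 0.002, 0.002]
force: [1.0, -0.3, 0.4]
finger_gap: 0.525
gripper_force: 0.0
```

>>> send_rows(commands="85 -1 0 0 0;85 -1 0 0 0;85 -1 0 0 0;85 -1 0 0 0;85 -1 0 0 0;85 -1 -0.1 0 0;85 -0.5 0 0 0;85 0 0 0 0;85 0 0 0 0")

```text
t: 39.07
tcp_pos: [0.6122, -0.1149, 0.2598]
tool_rot: [0.675, 0.738, 0.0, -0.0]
force: [0.1, -0.2, -0.5]
finger_gap: 0.996
gripper_force: 0.0
```

```bash
python3 look.py wrist side scene; python3 go.py
python3 - <<'E'
from h import *
d=dict(np.load("pics/last_wrist.npz"));save(d,"w5")
for c in("red","yellow","green","blue"): print("mark",c,blob(d,c,.04,.50,.74,-.22,.24))
E
```

```text
wrist
 counter yellow []  car(z.092) [(0.6002, 0.035, 90, 53, 5.2)]
 counter green []  car(z.092) [(0.6064, -0.0334, 90, 61, 5.2)]
 counter blue []  car(z.092) [(0.6138, -0.1124, 89, 74, 5.2)]
side
 counter yellow []  car(z.092) [(0.614, 0.0465, 63, 58, -90.0)]
 counter green []  car(z.092) [(0.6056, -0.0268, 84, 79, 5.0)]
 counter blue []  car(z.092) [(0.6148, -0.1171, 78, 68, 2.3)]
scene
 counter yellow []  car(z.092) [(0.6018, 0.0579, 93, 89, -84.8)]
 counter green []  car(z.092) [(0.6089, -0.028, 86, 84, 4.9)]
 counter blue []  car(z.092) [(0.6163, -0.1137, 83, 79, 4.1)]
t 39.2 tcp [ 0.6121 -0.1136  0.2595] theta 95.23 F [ 0.6 -0.2  0.8] gap 85.2 gf 0.0
mark red []
mark yellow [(0.5991, 0.0472, 106, 63, 5.2)]
mark green [(0.6066, -0.0329, 105, 71, 5.2)]
mark blue [(0.6152, -0.1258, 104, 87, 5.4)]
```

View pics/w5.png

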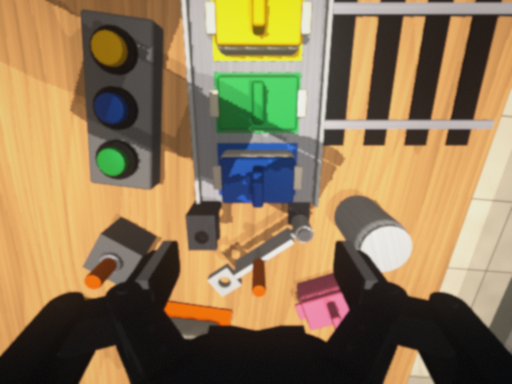

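All three dishes sit squarely inside their marks: yellow (257,20), green (258,103), blue (258,172). The gate post is at (259,278), its lug hole at (224,281), and the fork hole at (201,237).

```bash
python3 - <<'E'
from h import *
d=dict(np.load("pics/last_wrist.npz"))
for n,u,z in(("fork",(201,237),.093),("lug",(224,281),.08),("posttop",(259,291),.142),("postbase",(258,261),.084),("pintop",(94,281),.108)):print(n,onz(d,u,z).round(4))
d=dict(np.load("pics/last_scene.npz"));print(blob(d,"orange",.108,.36,.48,-.36,-.2))
E
python3 go.py .626 -.235 .155 95
```

```text
fork [ 0.5513 -0.1977  0.093 ]
lug [ 0.5825 -0.2694  0.08  ]
posttop [ 0.627 -0.233  0.142]
postbase [ 0.6261 -0.2312  0.084 ]
pintop [ 0.4217 -0.2634  0.108 ]
[(0.4357, -0.2766, 58, 20, -26.6)]
t 39.2 tcp [ 0.6121 -0.1136  0.2595] theta 95.23 F [ 0.6 -0.2  0.8] gap 85.2 gf 0.0
units dx dy dz [-6.11  0.14  5.22]
spin units 0.06
```

Move above the post, descend and grip it lightly.

>>> send_rows(commands="55 -1 0 0 0;55 -1 0 0 0;55 -1 0 0 0;55 -1 0 0 0;55 -1 0.1 0 0;55 -0.7 0.05 0.5 0;55 -0.35 0 1 0;55 0 0 1 0;55 0 0 1 0;55 0 0 1 0;55 0 0 1 0;55 0 0 0.8 0;55 0 0 0.6 0;55 0 0 0.3 0;55 0 0 0 0;0 0 0 0 0;0 0 0 0 0;0 0 0 0 0;0 0 0 0 0", grip_force=25)

```text
t: 40.8
tcp_pos: [0.626, -0.236, 0.1167]
tool_rot: [0.674, 0.738, -0.001, 0.001]
force: [-2.4, -1.4, 3.0]
finger_gap: 0.182
gripper_force: 25.2
```

```bash
python3 go.py .609 -.1944 .115 95; python3 go.py .6205 -.214 .115 95
```

```text
t 40.8 tcp [ 0.626  -0.236   0.1167] theta 95.2 F [-2.4 -1.4  3. ] gap 15.5 gf 25.2
units dx dy dz [ 2.15 -0.66  0.08]
spin units 0.05
t 40.8 tcp [ 0.626  -0.236   0.1167] theta 95.2 F [-2.4 -1.4  3. ] gap 15.5 gf 25.2
units dx dy dz [ 1.12 -0.17  0.09]
spin units 0.05
```

>>> send_rows(commands="0 0.25 -0.15 0 0;0 0.27 -0.13 0 0;0 0.27 -0.12 0 0;0 0.27 -0.09 0 0;0 0.27 -0.07 0 0;0 0.27 -0.05 0 0;0 0.27 -0.03 0 0;0 0.27 -0.01 0 0;0 0.08 0 0 0;0 0 0 0 0;0 0 0 0 0")

```text
t: 41.72
tcp_pos: [0.6083, -0.193, 0.1167]
tool_rot: [0.675, 0.738, -0.001, 0.0]
force: [-4.8, -2.5, 4.7]
finger_gap: 0.179
gripper_force: 25.5
```

```bash
python3 go.py .609 -.1944 .115 95
```

```text
t 41.7 tcp [ 0.6083 -0.193   0.1167] theta 95.11 F [-4.8 -2.5  4.7] gap 15.3 gf 25.5
units dx dy dz [-0.07  0.03  0.09]
spin units 0.03
```

>>> send_rows(commands="0 0.06 0 0 0;0 0.06 0 0 0;0 0 0 0 0;40 0 0 0 0;40 0 0 0 0;40 0 0 -0.4 0;40 0 0 -0.8 0;40 0 0 -1 0;40 0 0 -1 0;40 0 0 -1 0;40 0 0 -1 0;60 0 0 -1 0;60 0.3 -1 -1 0;60 0.3 -1 0 0;60 0.3 -1 0 0;60 0.3 -1 0 0;60 0.3 -1 0 0;60 0 -1 0 0;60 0 0 0 0;60 0 0 0 0")

```text
t: 43.38
tcp_pos: [0.4867, -0.1705, 0.26]
tool_rot: [0.675, 0.738, 0.0, 0.001]
force: [-0.1, -0.4, -0.4]
finger_gap: 0.702
gripper_force: 0.0
```

```bash
python3 go.py .43 -.16 .26
python3 - <<'E'
from h import *
from station import cams
d=cams.snapshot("wrist");save(d,"w6",(0,100,512,384),1.5);np.savez("pics/w6.npz",**d)
E
```

```text
t 43.4 tcp [ 0.4867 -0.1705  0.26  ] theta 95.12 F [-0.1 -0.4 -0.4] gap 60.0 gf 0.0
units dx dy dz [ 0.78 -2.78 -0.  ]
```

View pics/w6.png

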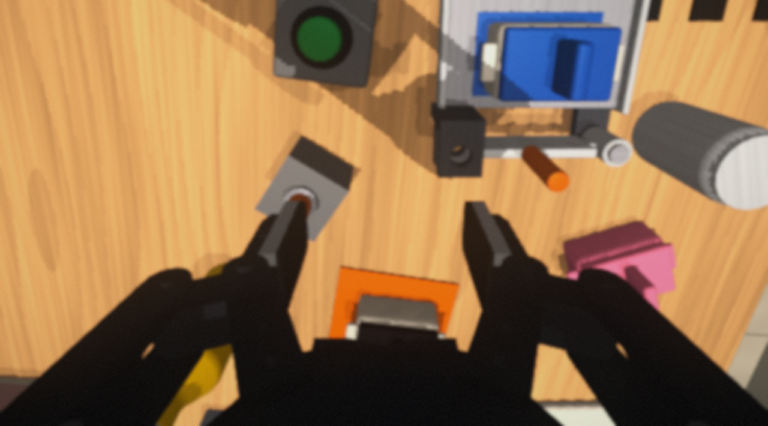

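The gate is shut: bar between fork and hinge, post at (545,170). The fork hole is at crop (460,153). The pin flange is at crop (302,197), partly hidden by a finger.

>>> send_rows(commands="70 0.5 -1 0 0;70 0.5 -1 0 0;70 0.5 -1 0 0;70 0 -0.1 0 0;70 0 0 0 0;70 0 0 0 0")

```text
t: 43.93
tcp_pos: [0.4242, -0.1473, 0.2598]
tool_rot: [0.675, 0.738, 0.0, 0.002]
force: [-0.2, -0.8, -0.8]
finger_gap: 0.818
gripper_force: 0.0
```

```bash
python3 go.py
python3 - <<'E'
from h import *
from station import cams
d=dict(np.load("pics/w6.npz"));print("fork",onz(d,(306.7,202),.093).round(4))
d=cams.snapshot("wrist");save(d,"w7",(150,100,350,350),2.4);np.savez("pics/w7.npz",**d)
E
```

```text
t 43.9 tcp [ 0.4242 -0.1473  0.2598] theta 95.17 F [-0.2 -0.8 -0.8] gap 69.9 gf 0.0
fork [ 0.5509 -0.1956  0.093 ]
```

View pics/w7.png

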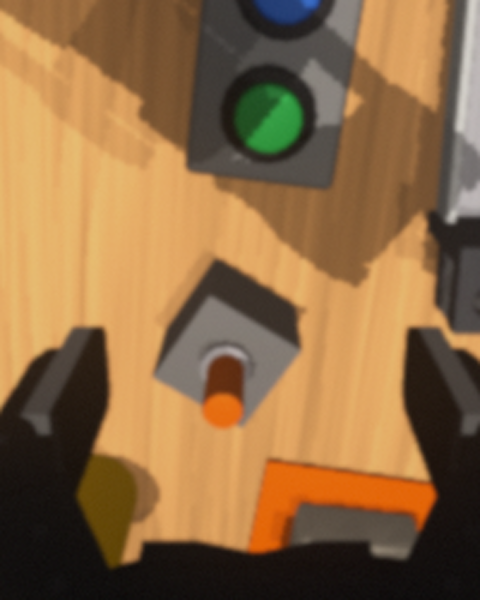

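```bash
python3 - <<'E'
from h import *
d=dict(np.load("pics/w7.npz"))
print(onz(d,(242.5,271.2),.108).round(4),onz(d,(243.8,251.2),.066).round(4))
for n in("scene","side"):
    d=dict(np.load(f"pics/last_{n}.npz"))
    for z in(.108,):
        im=cv2.cvtColor(d["pixels"],cv2.COLOR_RGB2HSV);m=cv2.inRange(im,*HS["orange"][0]);u=proj(d,(.423,-.266,.087)).round().astype(int);w=m[u[1]-16:u[1]+16,u[0]-16:u[0]+16]
        ys,xs=np.nonzero(w);print(n,u,"mask bbox",xs.min()+u[0]-16,xs.max()+u[0]-16,ys.min()+u[1]-16,ys.max()+u[1]-16,"pred top/bot",proj(d,(.423,-.266,.108)).round(1),proj(d,(.423,-.266,.066)).round(1))
E
python3 go.py .4235 -.267 .088 95
```

```text
[ 0.4192 -0.2652  0.108 ] [ 0.4188 -0.2618  0.066 ]
scene [152 240] mask bbox 146 154 232 247 pred top/bot [150.8 234.1] [153.5 246.2]
side [204 279] mask bbox 199 206 274 285 pred top/bot [203.1 275.6] [204.6 283.3]
t 44.0 tcp [ 0.4243 -0.1473  0.2598] theta 95.17 F [-0.4  1.3 -1.2] gap 70.2 gf 0.0
units dx dy dz [-5.94 -0.6   8.6 ]
spin units 0.04
```

```bash
python3 - <<'E'
from h import *
d=dict(np.load("pics/side0.npz"));print("bottle top",onz(d,(156,325),.19).round(3),"base",onz(d,(168,356),.0).round(3))
d=dict(np.load("pics/scene0.npz"));print("bottle top",onz(d,(68,230),.19).round(3))
E
python3 go.py .420 -.265 .081 95
```

```text
bottle top [ 0.333 -0.418  0.19 ] base [ 0.328 -0.422  0.   ]
bottle top [ 0.344 -0.42   0.19 ]
t 44.0 tcp [ 0.4243 -0.1473  0.2598] theta 95.17 F [-0.4  1.3 -1.2] gap 70.2 gf 0.0
units dx dy dz [-5.82 -0.77  8.95]
spin units 0.04
```

>>> send_rows(commands="55 -1 -0.2 0 0;55 -1 -0.2 0 0;55 -1 -0.2 0 0;55 -1 -0.17 0 0;55 -1 0 0 0;55 -0.6 0 0.3 0;55 -0.22 0 1 0;55 0 0 1 0;55 0 0 1 0;55 0 0 1 0;55 0 0 1 0;55 0 0 1 0;55 0 0 1 0;55 0 0 0.6 0;55 0 0 0.3 0;55 0 0 0.2 0;55 0 0 0 0;55 0 0 0 0", grip_force=60)

```text
t: 45.48
tcp_pos: [0.418, -0.264, 0.0915]
tool_rot: [0.674, 0.738, 0.0, 0.0]
force: [-0.5, 0.5, 1.0]
finger_gap: 0.644
gripper_force: 0.0
```

```bash
python3 go.py .420 -.265 .081 95
```

```text
t 45.5 tcp [ 0.418  -0.264   0.0915] theta 95.17 F [-0.5  0.5  1. ] gap 55.0 gf 0.0
units dx dy dz [-0.06  0.09  0.53]
spin units 0.04
```

>>> send_rows(commands="55 -0.06 0.09 0.3 0;55 0 0 0.2 0;55 0 0 0 0;0 0 0 0 0;0 0 0 0 0;0 0 0 0 0;0 0 0 0 0;0 0 0 0 0;0 0 0 -0.2 0;0 0 0 -0.4 0;0 0 0 -0.7 0;0 0 0 -1 0;0 0 0 -1 0;0 0 0 -1 0;0 0 0 -1 0;0 0 0 -1 0;0 0 0 -1 0;0 0 0 -0.7 0;0 0 0 0 0;0 0 0 0 0")

```text
t: 47.15
tcp_pos: [0.4195, -0.2648, 0.2421]
tool_rot: [0.675, 0.738, -0.0, 0.001]
force: [-0.4, 0.2, -1.9]
finger_gap: 0.243
gripper_force: 58.7
```

```bash
python3 go.py .5515 -.1982 .2 95
python3 - <<'E'
from h import *
from station import cams
d=cams.snapshot("wrist");save(d,"w8",(150,100,400,350),2.2);np.savez("pics/w8.npz",**d)
E
```

```text
t 47.1 tcp [ 0.4195 -0.2648  0.2421] theta 95.17 F [-0.4  0.2 -1.9] gap 20.8 gf 58.7
units dx dy dz [2.72 6.87 2.11]
spin units 0.04
```

View pics/w8.png

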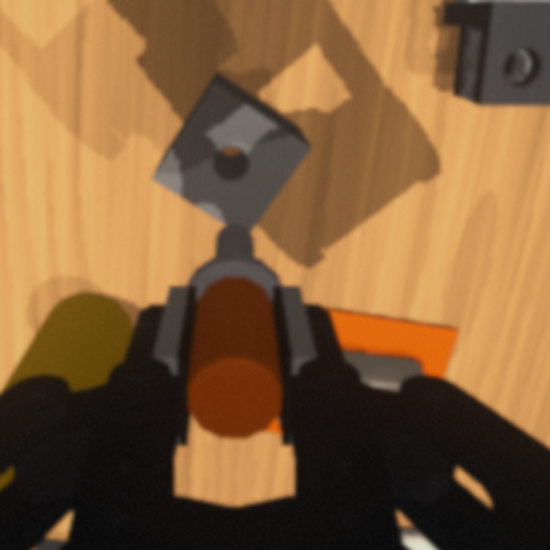

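The pin is held upright between the pads, top centre at crop (235,398), tip at (236,238). The empty block hole is at (232,163).

Run:
```python
from h import *
d=dict(np.load("pics/w8.npz"))
f=lambda c:(150+c[0]/2.2,100+c[1]/2.2)
print("pintop",onz(d,f((235,398)),.2686).round(4),"blockhole",onz(d,f((232,163)),.06).round(4),"fork",onz(d,f((522,66)),.093).round(4))
for dx in(-.004,0,.004):
  a=np.array([.4195,-.2648+dx]);print(dx,[np.round((proj(d,(*a,z))-[150,100])*2.2) for z in(.2686,.2266,.1646)])
```

```text
pintop [ 0.4207 -0.2646  0.2686] blockhole [ 0.4197 -0.2651  0.06  ] fork [ 0.5508 -0.1974  0.093 ]
-0.004 [array([228., 414.]), array([229., 318.]), array([230., 239.])]
0 [array([230., 398.]), array([230., 306.]), array([231., 229.])]
0.004 [array([231., 382.]), array([232., 293.]), array([232., 219.])]
```

```bash
python3 go.py .551 -.1978 .19 95.1
```

```text
t 47.2 tcp [ 0.419  -0.2643  0.2411] theta 95.16 F [-0.1 -0.2 -0.8] gap 20.7 gf 58.7
units dx dy dz [2.72 6.88 2.55]
spin units 0.02
```

>>> send_rows(commands="0 0.2 0.5 0 0;0 0.36 0.9 0 0;0 0.36 0.9 0 0;0 0.36 0.9 0 0;0 0.36 0.9 0 0;0 0.36 0.9 0 0;0 0.36 0.9 0 0;0 0.3 0.7 0 0;0 0.06 0.28 0 0;0 0 0 0.6 0;0 0 0 0.8 0;0 0 0 0.7 0;0 0 0 0.4 0;0 0 0 0 0;0 0 0 0 0;0 0 0 0 0")

```text
t: 48.53
tcp_pos: [0.5519, -0.1986, 0.1919]
tool_rot: [0.675, 0.738, 0.0, 0.001]
force: [-0.1, -0.1, 0.1]
finger_gap: 0.244
gripper_force: 58.8
```

```bash
python3 go.py .551 -.1978 .165 95.1
python3 - <<'E'
from h import *
from station import cams
d=cams.snapshot("wrist");save(d,"w9",(180,130,360,320),3);np.savez("pics/w9.npz",**d)
E
```

```text
t 48.5 tcp [ 0.5519 -0.1986  0.1919] theta 95.15 F [-0.1 -0.1  0.1] gap 20.8 gf 58.8
units dx dy dz [ 0.04 -0.04  1.34]
spin units 0.01
```

View pics/w9.png

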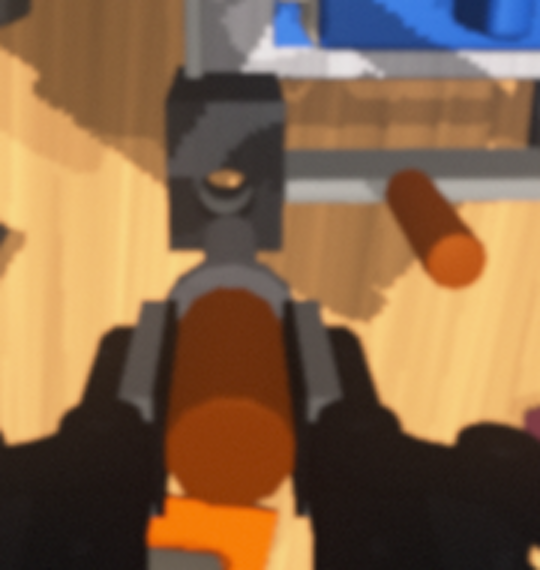

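Pin tip at crop (230,235) sits just before the fork hole, whose mouth centre is about (226,190). I check where the pin axis meets the fork top.

Run:
```python
from h import *
d=dict(np.load("pics/w9.npz"))
g=lambda p:np.round((proj(d,p)-[180,130])*3,0)
p=(.5519,-.1986)
print("axis at fork top",g((*p,.093)),"tip",g((*p,.1144)),"pintop",g((*p,.2184)),"hole r",g((p[0]+.0085,p[1],.093)),"hole->",onz(d,(180+226.5/3,130+190/3),.093).round(4))
```

```text
axis at fork top [226. 198.] tip [225. 222.] pintop [223. 453.] hole r [253. 200.] hole-> [ 0.552 -0.196  0.093]
```

>>> send_rows(commands="0 0.08 -0.06 0.2 0;0 0 0 0.3 0;0 0 0 0.3 0;0 0 0 0.2 0;0 0 0 0.2 0;0 0 0 0.15 0;0 0 0 0.15 0;0 0 0 0.1 0;0 0 0 0 0;0 0 0 0 0")

```text
t: 49.42
tcp_pos: [0.5502, -0.1967, 0.1592]
tool_rot: [0.675, 0.738, -0.0, -0.0]
force: [0.4, 0.2, -0.8]
finger_gap: 0.24
gripper_force: 58.8
```

```bash
python3 go.py .551 -.1978 .1145 95.1
```

```text
t 49.4 tcp [ 0.5502 -0.1967  0.1592] theta 95.16 F [ 0.4  0.2 -0.8] gap 20.5 gf 58.8
units dx dy dz [-0.06  0.04  2.24]
spin units 0.02
```

>>> send_rows(commands="0 0 0 0.2 0;0 0 0 0.2 0;0 0 0 0.2 0;0 0 0 0.2 0;0 0 0 0.2 0;0 0 0 0 0")

```text
t: 49.92
tcp_pos: [0.5499, -0.1965, 0.1383]
tool_rot: [0.675, 0.738, -0.0, -0.001]
force: [0.2, -0.8, -1.3]
finger_gap: 0.239
gripper_force: 58.6
```

>>> send_rows(commands="0 0 0 0.2 0;0 0 0 0.2 0;0 0 0 0.2 0;0 0 0 0.15 0;0 0 0 0.15 0;0 0 0 0.1 0;0 0 0 0 0;0 0 0 0 0")

```text
t: 50.58
tcp_pos: [0.5501, -0.1966, 0.1192]
tool_rot: [0.675, 0.738, -0.0, -0.0]
force: [-0.7, 0.3, -0.9]
finger_gap: 0.242
gripper_force: 58.6
```

```bash
python3 go.py .551 -.1978 .1145 95.1
```

```text
t 50.6 tcp [ 0.5501 -0.1966  0.1192] theta 95.16 F [-0.7  0.3 -0.9] gap 20.7 gf 58.6
units dx dy dz [-0.06  0.04  0.23]
spin units 0.02
```

>>> send_rows(commands="0 0 0 0.1 0;0 0 0 0.08 0;0 0 0 0.06 0;0 0 0 0.06 0;0 0 0 0 0;0 0 0 0 0")

```text
t: 51.08
tcp_pos: [0.5502, -0.1967, 0.1147]
tool_rot: [0.674, 0.738, -0.0, 0.0]
force: [-1.5, 0.7, 7.1]
finger_gap: 0.24
gripper_force: 59.6
```

```bash
python3 go.py .551 -.1978 .1145 95.1
```

```text
t 51.1 tcp [ 0.5502 -0.1967  0.1147] theta 95.17 F [-1.5  0.7  7.1] gap 20.5 gf 59.6
units dx dy dz [-0.06  0.03  0.01]
spin units 0.02
```

The flange meets the fork (7 N) at the expected height. Releasing, lifting and backing off for a check.

>>> send_rows(commands="40 0 0 0 0;40 0 0 0 0;40 0 0 0 0;40 0 0 -0.3 0;40 0 0 -0.7 0;40 0 0 -1 0;40 0 0 -1 0;40 0 0 -1 0;40 0 0 -1 0;40 0 0 -1 0;40 0.5 0 -0.5 0;40 1 -0.5 0 0;40 1 -0.5 0 0;40 1 -0.5 0 0;40 0.5 -0.5 0 0;0 0 0 0 0;0 0 0 0 0;0 0 0 0 0")

```text
t: 52.58
tcp_pos: [0.5041, -0.121, 0.2435]
tool_rot: [0.675, 0.738, 0.0, 0.001]
force: [0.0, 0.1, 0.3]
finger_gap: 0.048
gripper_force: 0.0
```

```bash
python3 go.py .4345 -.062 .12 95; python3 look.py wrist side scene;python3 - <<'E'
from h import *
d=dict(np.load("pics/last_wrist.npz"));save(d,"w10")
for c in("yellow","green","blue"): print("key",c,blob(d,c,.066,.38,.49,-.2,.06))
d=dict(np.load("pics/last_side.npz"));save(d,"s10",(180,90,370,384),2)
print("black",blob(d,"black",.056,.42,.62,-.5,-.38))
E
```

```text
t 52.6 tcp [ 0.5041 -0.121   0.2435] theta 95.17 F [0.  0.1 0.3] gap 4.1 gf 0.0
units dx dy dz [ 3.26 -3.21  6.17]
spin units 0.04
wrist
 counter yellow []  car(z.092) [(0.5987, 0.0422, 85, 37, 3.8)]
 counter green []  car(z.092) [(0.5868, -0.0212, 94, 87, 5.2)]
 counter blue []  car(z.092) [(0.614, -0.1228, 84, 62, 5.5)]
side
 counter yellow []  car(z.092) [(0.5989, 0.0602, 84, 83, 0.9)]
 counter green []  car(z.092) [(0.584, -0.002, 82, 78, 0.0)]
 counter blue []  car(z.092) [(0.6148, -0.1169, 79, 67, 3.5)]
scene
 counter yellow []  car(z.092) [(0.6026, 0.0599, 92, 88, -2.5)]
 counter green []  car(z.092) [(0.585, -0.0005, 88, 87, 0.0)]
 counter blue []  car(z.092) [(0.6167, -0.1144, 83, 78, 4.9)]
key yellow [(0.436, 0.01, 36, 36, -90.0)]
key green [(0.4312, -0.1176, 38, 35, 63.4)]
key blue [(0.4335, -0.054, 35, 34, 0.0)]
black [(0.5225, -0.4396, 47, 25, -87.0)]
```

View pics/w10.png

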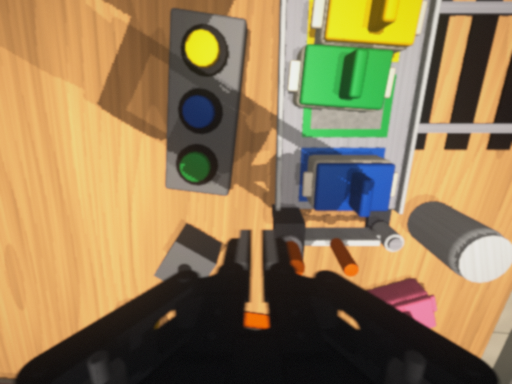

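View pics/s10.png

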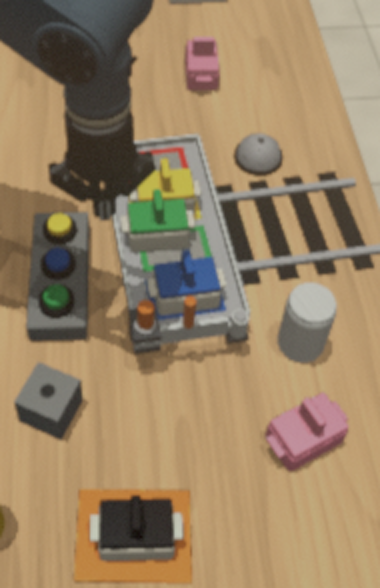

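The green dish has been knocked: its lid is now about at wrist px (347,76) and off its mark at (346,120), near the yellow dish. The pin is seated at side px (146,317), the gate is shut, and black is on the mat. I will put the green dish back before the keys.

```bash
python3 - <<'E'
from h import *
d=dict(np.load("pics/last_wrist.npz"))
im=cv2.cvtColor(rect(d,.092,.52,.68,-.1,.06),cv2.COLOR_RGB2HSV);m=cv2.inRange(im,*HS["green"][0]);m=cv2.morphologyEx(m,cv2.MORPH_OPEN,np.ones((15,15)))
for c in cv2.findContours(m,0,1)[0]:
    (u,v),s,a=cv2.minAreaRect(c);print(.52+u/1000,-.1+v/1000,s,a)
C=[onz(d,u,.092)[:2] for u in((312,44),(397,48),(388,110),(303,103))];print(np.round(C,4).tolist(),np.mean(C,0).round(4))
print("tabtop",onz(d,(355,62),.128))
E
python3 go.py .585 .002 .15 95
```

```text
0.5820000000000001 -0.007500000000000007 (55.0, 84.0) 90.0
[[0.5457, 0.0186], [0.6274, 0.0226], [0.6325, -0.034], [0.5449, -0.0352]] [ 0.5876 -0.007 ]
tabtop [0.57816042 0.0007853  0.128     ]
t 52.7 tcp [ 0.504  -0.1214  0.2432] theta 95.12 F [-0.8  0.4  0. ] gap 0.1 gf 0.0
units dx dy dz [5.79 4.58 4.66]
spin units 0.03
```

>>> send_rows(commands="45 0.5 1 0 0;45 0.5 1 0 0;45 0.5 1 0 0;45 0.5 1 0 0.5;45 0 0.4 0 0.5;45 0 0 0 0;45 0 0 0 0")

```text
t: 53.32
tcp_pos: [0.5874, -0.0735, 0.2428]
tool_rot: [0.7, 0.715, -0.0, -0.0]
force: [-1.5, -0.5, -0.4]
finger_gap: 0.527
gripper_force: 0.0
```

```bash
cat > lids.py <<'E'
from h import *
from station import cams
d=cams.snapshot("wrist");np.savez("pics/last_wrist.npz",**d)
for c in("yellow","green","blue"):
    im=cv2.cvtColor(rect(d,.092,.52,.70,-.17,.11),cv2.COLOR_RGB2HSV);m=sum(cv2.inRange(im,*r) for r in HS[c]);m=cv2.morphologyEx(m,cv2.MORPH_CLOSE,np.ones((5,5)));m=cv2.morphologyEx(m,cv2.MORPH_OPEN,np.ones((11,11)))
    for k in cv2.findContours(m,0,1)[0]:
        if cv2.contourArea(k)<1200: continue
        (u,v),s,a=cv2.minAreaRect(k);print(c,"lid",round(.52+u/1000,4),round(-.17+v/1000,4),np.round(s),round(a,1),"bbox",cv2.boundingRect(k))
    print(c,"mark",blob(d,c,.04,.5,.72,-.2,.1))
E
python3 lids.py; python3 go.py .584 -.007 .15 91
```

```text
yellow lid 0.5985 0.0495 [63. 89.] 90.0 bbox (34, 188, 90, 64)
yellow mark [(0.5984, 0.0559, 108, 78, 3.6), (0.7081, -0.1175, 87, 8, -88.5)]
green lid 0.5831 -0.0073 [84. 55.] 1.7 bbox (21, 135, 85, 57)
green mark [(0.5959, -0.0225, 126, 96, 4.1)]
blue lid 0.6144 -0.1201 [83. 59.] 4.4 bbox (52, 21, 85, 61)
blue mark [(0.6196, -0.1475, 100, 78, 5.2), (0.6114, -0.0922, 106, 31, 13.0)]
t 53.4 tcp [ 0.5868 -0.0735  0.2428] theta 91.18 F [-0.2  0.3 -0.7] gap 45.1 gf 0.0
units dx dy dz [ 3.33 -0.06  4.64]
spin units 0.05
```

>>> send_rows(commands="45 1 -0.1 0 0;45 1 -0.1 0 -0.1;45 1 0 0.5 0;45 0.33 0 1 0;45 0 0 1 0;45 0 0 1 0;45 0 0 1 0;45 0 0 0.9 0;45 0 0 0.6 0;45 0 0 0.4 0;45 0 0 0.3 0;45 0 0 0.15 0;45 0 0 0 0;45 0 0 0 0", grip_force=50)

```text
t: 54.53
tcp_pos: [0.582, -0.0068, 0.1069]
tool_rot: [0.697, 0.717, 0.0, 0.0]
force: [0.2, 0.1, 0.0]
finger_gap: 0.528
gripper_force: 0.0
```

```bash
python3 go.py .583 -.0073 .105 91.7
```

```text
t 54.5 tcp [ 0.582  -0.0068  0.1069] theta 91.56 F [0.2 0.1 0. ] gap 45.1 gf 0.0
units dx dy dz [-0.03  0.05  0.09]
spin units -0.04
```

>>> send_rows(commands="0 0 0.03 0 0;0 0 0 0 0;0 0 0 0 0;0 0 0 0 0;0 0 0 0 0;0 0 0 -0.2 0;0 0 0 -0.4 0;0 0 0 -0.5 0;0 0 0 -0.4 0;0 -0.4 0.3 0 0;0 -0.5 0.4 0 0;0 -0.35 0.4 0 0;0 -0.12 0.1 0 0;0 0 0 0 -0.5;0 0 0 0 -0.4;0 0 0 0 0;0 0 0 0 0")

```text
t: 55.95
tcp_pos: [0.6069, -0.0336, 0.1357]
tool_rot: [0.675, 0.738, -0.0, -0.0]
force: [-1.0, 0.7, -3.1]
finger_gap: 0.134
gripper_force: 49.0
```

```bash
python3 go.py .607 -.034 .1065 95.1
```

```text
t 56.0 tcp [ 0.6069 -0.0336  0.1357] theta 95.09 F [-1.   0.7 -3.1] gap 11.5 gf 49.0
units dx dy dz [-0.02  0.    1.46]
spin units -0.0
```

>>> send_rows(commands="0 -0.02 0 0.5 0;0 0 0 0.4 0;0 0 0 0.25 0;0 0 0 0.15 0;0 0 0 0.1 0;0 0 0 0.05 0;0 0 0 0 0;0 0 0 0 0;45 0 0 0 0;45 0 0 0 0;45 0 0 0 0;45 0 0 -0.4 0;45 0 0 -0.8 0;45 0 0 -1 0;45 0 0 -1 0;45 0 0 -1 0;45 0 0 -1 0;45 -0.5 0 -1 0;45 -1 0 -0.5 0;45 -0.5 0 0 0")

```text
t: 57.62
tcp_pos: [0.6129, -0.0754, 0.2455]
tool_rot: [0.675, 0.738, 0.001, 0.004]
force: [0.5, 0.5, 0.4]
finger_gap: 0.526
gripper_force: 0.0
```

>>> send_rows(commands="0 0 0 0 0;0 0 0 0 0;0 0 0 0 0;0 0 0 0 0;0 0 0 0 0;0 0 0 0 0")

```text
t: 58.12
tcp_pos: [0.6103, -0.0729, 0.2406]
tool_rot: [0.674, 0.738, -0.0, -0.001]
force: [0.0, 0.5, 0.3]
finger_gap: 0.001
gripper_force: 0.0
```

```bash
python3 lids.py; python3 go.py .4325 -.0585 .12 95
```

```text
yellow lid 0.6009 0.0466 [89. 68.] 1.9 bbox (37, 182, 90, 70)
yellow mark [(0.5988, 0.0555, 106, 81, 4.6), (0.7095, -0.134, 118, 10, 87.4)]
green lid 0.6064 -0.0297 [88. 66.] 4.8 bbox (41, 106, 92, 70)
green mark [(0.607, -0.0364, 105, 78, 5.1)]
blue lid 0.6146 -0.1183 [84. 55.] 5.2 bbox (53, 22, 85, 60)
blue mark [(0.6168, -0.1413, 103, 66, 5.7), (0.6123, -0.0937, 104, 23, 4.4)]
t 58.2 tcp [ 0.6104 -0.073   0.2408] theta 95.2 F [-0.2 -0.7  0.2] gap 0.2 gf 0.0
units dx dy dz [ 1.53 -8.79  6.05]
spin units 0.05
```

>>> send_rows(commands="0 0.2 -1 0 0;0 0.2 -1 0 0;0 0.2 -1 0 0;0 0.2 -1 0 0;0 0.2 -1 0.5 0;0 0.2 -1 0.5 0;0 0.2 -1 1 0;0 0.2 -1 1 0;0 0 -0.65 1 0;0 0 0 1 0;0 0 0 0.5 0;0 0 0 0 0;0 0 0 0 0;0 0 0 0 0")

```text
t: 59.33
tcp_pos: [0.4362, -0.0574, 0.1318]
tool_rot: [0.674, 0.738, 0.0, 0.001]
force: [0.1, 0.3, 0.1]
finger_gap: 0.001
gripper_force: 0.0
```

```bash
python3 go.py .435 -.057 .066
python3 - <<'E'
from h import *
from station import cams
d=cams.snapshot("wrist");np.savez("pics/last_wrist.npz",**d)
for c in("yellow","green","blue"): print("key",c,blob(d,c,.066,.38,.49,-.2,.06))
E
```

```text
t 59.3 tcp [ 0.4362 -0.0574  0.1318] theta 95.17 F [0.1 0.3 0.1] gap 0.1 gf 0.0
units dx dy dz [ 0.03 -0.06  3.29]
key yellow [(0.4434, 0.0159, 31, 15, -58.2)]
key green [(0.4153, -0.1095, 20, 6, 80.5)]
key blue [(0.432, -0.052, 36, 34, -90.0)]
```

>>> send_rows(commands="0 0 0 0.8 0;0 0 0 0.8 0;0 0 0 0.7 0;0 0 0 0.4 0;0 0 0 0.2 0;0 0 0 0.2 0;0 0 0 0.15 0;0 0 0 0 0;0 0 0 0 0;0 0 0 0 0")

```text
t: 60.22
tcp_pos: [0.4357, -0.0573, 0.0668]
tool_rot: [0.675, 0.738, 0.0, 0.0]
force: [-0.6, 0.5, 3.6]
finger_gap: 0.004
gripper_force: 1.8
```

```bash
python3 go.py .435 -.057 .066
```

```text
t 60.2 tcp [ 0.4357 -0.0573  0.0668] theta 95.16 F [-0.6  0.5  3.6] gap 0.3 gf 1.8
units dx dy dz [ 0.02 -0.04  0.04]
```

>>> send_rows(commands="0 0 0 0.08 0;0 0 0 0 0;0 0 0 0 0")

```text
t: 60.47
tcp_pos: [0.4358, -0.0573, 0.0649]
tool_rot: [0.675, 0.738, 0.0, 0.0]
force: [-0.2, 0.8, 4.5]
finger_gap: 0.003
gripper_force: 2.2
```

>>> send_rows(commands="0 0 0 -0.3 0;0 0 0 -0.7 0;0 0 0 -1 0;0 0 0 -0.3 0;0 1 0 0 0;0 1 0 0 0;0 0.8 0 0 0;0 0.37 0 0 0;0 0 0 0 0;0 0 0 0 0")

```text
t: 61.3
tcp_pos: [0.4299, 0.0058, 0.1106]
tool_rot: [0.674, 0.739, -0.0, 0.0]
force: [0.4, 0.0, -0.5]
finger_gap: -0.004
gripper_force: 0.0
```

```bash
python3 go.py .4385 .0065 .065
```

```text
t 61.3 tcp [0.4299 0.0058 0.1106] theta 95.23 F [ 0.4  0.  -0.5] gap -0.4 gf 0.0
units dx dy dz [-0.    0.43  2.28]
```

>>> send_rows(commands="0 0 0.4 0 0;0 0 0 0.7 0;0 0 0 0.6 0;0 0 0 0.4 0;0 0 0 0.2 0;0 0 0 0.2 0;0 0 0 0.18 0;0 0 0 0 0;0 0 0 0 0;0 0 0 0 0")

```text
t: 62.13
tcp_pos: [0.4382, 0.0062, 0.0656]
tool_rot: [0.674, 0.738, 0.0, 0.001]
force: [-1.2, -3.3, 4.2]
finger_gap: -0.003
gripper_force: 2.1
```

>>> send_rows(commands="0 0 0 -0.3 0;0 0 0 -0.7 0;0 0 0 -1 0;0 0 0 -0.3 0;0 -1 -0.15 0 0;0 -1 -0.15 0 0;0 -1 -0.15 0 0;0 -1 -0.15 0 0;0 -1 -0.15 0 0;0 -0.9 -0.15 0 0;0 -0.4 0 0 0;0 0 0 0 0;0 0 0 0 0")

```text
t: 63.22
tcp_pos: [0.4309, -0.1201, 0.111]
tool_rot: [0.675, 0.738, 0.0, -0.0]
force: [-0.2, 0.2, 0.4]
finger_gap: -0.002
gripper_force: 0.0
```

```bash
python3 go.py .4315 -.121 .065
```

```text
t 63.2 tcp [ 0.4309 -0.1201  0.111 ] theta 95.11 F [-0.2  0.2  0.4] gap -0.2 gf 0.0
units dx dy dz [-0.05  0.03  2.3 ]
```

Press green, then lift well clear.

>>> send_rows(commands="0 0 0 0.7 0;0 0 0 0.6 0;0 0 0 0.4 0;0 0 0 0.2 0;0 0 0 0.2 0;0 0 0 0.2 0;0 0 0 0 0;0 0 0 0 0;0 0 0 0 0")

```text
t: 63.97
tcp_pos: [0.4306, -0.12, 0.0654]
tool_rot: [0.674, 0.738, -0.0, -0.001]
force: [-0.8, 3.4, 4.8]
finger_gap: -0.004
gripper_force: 2.1
```

>>> send_rows(commands="0 0 0 -0.3 0;0 0 0 -0.7 0;0 0 0 -1 0;0 0 0 -1 0;0 0 0 -1 0;0 0 0 -1 0;0 0 0 -1 0;0 0 0 -1 0;0 0 0 -1 0;0 0.5 1 -0.5 0;0 0 1 0 0;0 0 1 0 0;0 0 1 0 0;0 0 1 0 0;0 0 1 0 0;0 0 1 0 0;0 0 0 0 0;0 0 0 0 0")

```text
t: 65.47
tcp_pos: [0.5704, -0.0986, 0.2355]
tool_rot: [0.674, 0.738, -0.0, 0.001]
force: [-0.7, 0.4, -0.7]
finger_gap: 0.002
gripper_force: 0.0
```

```bash
python3 go.py; python3 lids.py; python3 look.py side scene
python3 - <<'E'
from h import *
d=dict(np.load("pics/last_scene.npz"))
save(d,"fin",(130,100,400,384),2)
E
```

```text
t 65.5 tcp [ 0.5704 -0.0986  0.2355] theta 95.19 F [-0.7  0.4 -0.7] gap 0.1 gf 0.0
yellow lid 0.5985 0.0491 [86. 51.] 3.3 bbox (36, 194, 85, 53)
yellow mark [(0.6016, 0.0534, 112, 74, 5.2), (0.7055, -0.1085, 63, 5, -90.0)]
green lid 0.6023 -0.0313 [94. 62.] 5.3 bbox (34, 106, 97, 67)
green mark [(0.6094, -0.0335, 111, 73, 5.3)]
blue lid 0.614 -0.1205 [83. 59.] 4.8 bbox (52, 21, 85, 61)
blue mark [(0.6235, -0.1421, 99, 75, 5.3), (0.6121, -0.0959, 105, 30, 7.1)]
side
 counter yellow []  car(z.092) [(0.62, 0.0415, 47, 42, -90.0)]
 counter green []  car(z.092) [(0.6069, -0.0301, 83, 75, 5.4)]
 counter blue []  car(z.092) [(0.6132, -0.1164, 79, 65, 6.3)]
scene
 counter yellow []  car(z.092) [(0.6015, 0.0595, 91, 91, -90.0)]
 counter green []  car(z.092) [(0.6108, -0.0297, 87, 87, 1.8)]
 counter blue []  car(z.092) [(0.6161, -0.1133, 84, 79, 4.8)]
```

View pics/fin.png

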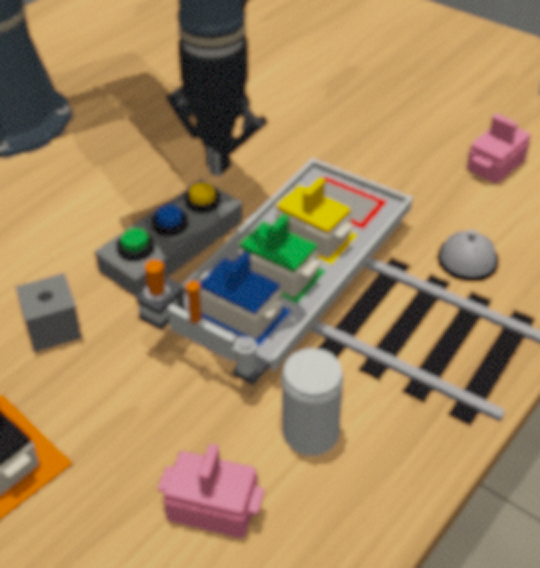

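The final scene shows yellow (313,205), green (278,245) and blue (240,285) in a straight row. The gate is shut, the pin is seated at (155,285), the keys are up and the arm is clear.

```bash
python3 -c "
from station import sign_off
print(sign_off())"
```

```text
the job is handed in; nothing more can be done
None
```

The job is handed in, but the hand-in gave no verdict: the black dish is on the mat, yellow, green and blue (no red dish was there) are on their marks, the gate is shut and pinned, and the keys were pressed blue, yellow, green; the green dish was found knocked off its mark after pinning and put back before the keys.

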